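Close and lock the filter cover of a bench dust extractor

TASK

The filter of the teal dust extractor has just been changed: push its hinged pale cover fully shut, then take the yellow flat-blade driver out of the stand and with its blade turn the slotted lock in the shut cover a quarter turn clockwise until it seats against its stop. Put the yellow driver back upright, fully down, in the hole of the stand that it came from, and leave the cover shut and locked. Do not shift or tip over anything else.

Things in the scene. Friction and masses are not known exactly. Their poses are not given: they have to be found in the camera images.
- extractor: Teal bench dust extractor, fixed, a box 230 (its x) x 280 (its y) x 120 mm high. Origin: centre of its underside; z up; its front with the control panel faces its -x. On its flat top the hinged cover over the filter bay takes the -y part (own y -130 to +60 mm); the +y part (60 to 140 mm) is a plain deck on which the bur block lies.
- cover (a joint): Hinge of the extractor's cover, a pale plate 170 long x 190 wide x 8 mm thick. 0 = shut (level, underside at 120 mm), growing as it opens, to 1.25 rad; starts 0.45 to 1.05 rad open. The free edge faces the robot's side and rises. 250 g, stiff hinge (0.4 N m): it stays where it is left, and 2 to 4 N on its outer (upper) face near the free edge push it shut.
- cover_hinge (a point): Point on the hinge line in the middle of the cover's width, at its underside; fixed on the extractor at own x = 85, y = -35, z = 120 mm. Axes move with the cover: x away from the free edge, y along the hinge line, z out of the outer face.
- cover_edge (a point): Middle of the cover's free edge, on its outer face: at (-170, 0, 8) mm from cover_hinge in the cover's axes. Same axes. Shut, it lies 128 mm above the worktop.
- lock (a joint): Angle of the slotted quarter-turn lock in the cover, rad: 0 = unlocked, growing clockwise seen from above to the hard stop at 1.571 = seated. Starts at 0 to 0.25 and stays where left (friction 0.07 N m). Seated, its tongue under the cover holds the cover down. At 0 the slot runs parallel to the cover's free edge (towards the red mark), locked at right angles to it (towards the green mark).
- lock_slot (a point): Centre of the steel lock head (27 mm across), level with its top: in the cover's axes at (-145, 0, 10.5) mm from cover_hinge, 25 mm in from the free edge; 130.5 mm above the worktop with the cover shut. Axes turn with the lock: x along the slot, z out of the head. The slot runs right across the head, 4.6 mm wide, 8 mm deep, mouth chamfered to 8 mm wide.
- lock_head: The slotted head itself, turning with the lock: same origin and axes as lock_slot.
- stand: Off-white tool stand, fixed, 60 (x) x 175 (y) x 75 mm high. Origin: centre of its underside, z up. Three round holes of 19 mm, 72 mm deep, mouths chamfered by 3 mm, in a row along its y at -55, 0 and +55 mm. A driver stands upright in each, shaft in the hole, collar on the stand's top; the shaft has about 5 mm of play.
- driver: Flat-blade driver with YELLOW handle, 120 g. Origin: on its axis, at the underside of its black collar (34 mm across, 5 mm thick), at first 75 mm above the worktop; z to the handle's end. Handle square 24 x 24 mm, flats facing own x and y, 5 to 69 mm above the origin, black end to 75 mm. Own x is within 0.3 rad of the stand's x at first.
- driver_tip (a point): Middle of the blade's end, on the axis 68 mm below the driver's origin; same axes. The blade is 14 mm wide along x, 2.8 mm thick along y and 16 mm long; the shaft above it is 8 mm thick.
- driver_red: Cross-tip driver with a red handle, same handle and collar as the yellow one, in another hole of the stand. Leave it.
- driver_blue: Hex driver with a blue handle, same handle and collar, in the third hole. Leave it.
- old_filter: Used filter, grey pleated slab 85 x 115 x 32 mm, lying on the robot's side of the stand. Origin: centre of its underside. Leave it.
- canister: Lidded round steel canister, 76 mm across, 89 mm high, behind the stand. Origin: centre of its underside. Leave it.
- bur_block: Aluminium bur block 36 x 50 x 22 mm with burs up to 36 mm, lying on the extractor's deck. Origin: centre of its underside. Leave it.
- handpiece: Pale blue handpiece lying in a grey cradle, 154 mm long along its y, 60 mm wide, 51 mm high, on the left. Origin: under the cradle's middle. Leave it.
- amber_bottle: Small amber jar with a black cap, 48 mm across, 85 mm high, on the robot's side of the extractor. Origin: centre of its underside. Leave it.
- probe_cup: White cup holding dental probes, 68 mm across, 80 mm high (probes to 145 mm), on the right. Origin: centre of its underside. Leave it.

How it is judged:
By the outcome, as a careful person would: the job done as asked, in the order asked, and still so for the second after the job is handed in, with the robot touching nothing.
It also fails if it takes over 72 s, if anything falls off the work surface, if the arm or the gripper's body presses on something with over 40 N, if the wrist force passes 120 N, or if a joint passes its speed limit or range.

ROBOT

A 7-joint arm with a two-finger parallel gripper is mounted at the origin on the work surface. World frame = base frame: x ahead of the robot, y to its left, z up, the work surface at z = 0. Lengths are in m, angles in rad, forces in N, time in s.
With the tool pointing down it reaches from about 0.4 to 0.85 m from the base axis. Payload 4.5 kg.
Tool frame: the origin (TCP) lies on the centre line of the jaws, within the pads' length; the fingertips stand r.tip_reach ahead of it and the grasp point (between the pads) lies 3 mm ahead of it (r.tip_reach is the distance from the TCP to the fingertips, in m); z points along the fingers, y is the line along which they close (so a half turn about z gives the same grasp; the last joint's range is limited). The gripper opens to 88 mm and grips with 3 to 60 N. Pads are 18 mm wide; open, the fingers measure 123 mm over their backs; the gripper's body (75 mm by 187 mm) begins 45 mm behind the grasp point.
Start: joints at [-1.172, 0.689, -0.195, 1.565, 0.157, 0.902, -0.215], TCP at [0.223, 0.584, 0.225] pointing down, gripper open.
Joint ranges: [-3.01, 3.01], [-0.46, 2.08], [-1.47, 1.51], [0.13, 2.56], [-1, 4.14], [0.04, 2.09], [-2.66, 2.66]. Speed limits (rad/s): [2.57, 2.57, 3.14, 3.14, 3.14, 3.14, 3.14].

INTERFACE

Orientations are given as a unit quaternion [x, y, z, w].
In Python, from plant import readout, eyes, ticket, r gives the robot as it stands. The module is installed in compiled form; this text tells all that it offers.
- The arm moves only by the tool carry_out, never from a script. Its argument "motion" is a list that holds one entry, the list of rows, each a list of 7 numbers: the shift along the tool's x, y, z in mm, then the turn, a rotation vector about the tool's x, y, z in rad, then the opening in per cent of the stroke, from 0 (shut) to 100 (fully open). In form: [[[dx, dy, dz, ax, ay, az, claw], ...]]. A call has 1 to 8 rows; each row shifts and turns the commanded pose from where the row before left it, along the tool's axes as they then stand; what a row does not reach is not made up. A row lasts 1/10 s, in which the tool goes at most 50 mm and 8.59 degrees, less where a joint would pass 70% of its speed; a pose out of reach is approached as far as the arm can. A call is refused whole if a number of a shift passes 50 or a number of a turn 0.15, either way. A call with a gripper value outside its range is refused whole. The fingers move at their own pace and stop on an object; "squeeze" is the grip in N (left out, the last holds). Time passes only in rows, so rows that do not move let the fingers close. It gives the time, the measured TCP pose, the force and the opening at its end, in the units of the state.
- readout.get_state(): the state, without advancing time (a new reading comes with each control period).
- eyes.snapshot(name): name is "scene" or "top" or "wrist"; returns a dict with "pixels" (384x512x3 uint8, red, green, blue), "K" (3x3 intrinsics, pixels), "origin" and "attitude" of the camera in the world. Camera axes: x right, y down, z forward; pixel columns grow to the right and rows downward; lengths in m; the calibration is good to about 2 mm. A picture is of the moment at which its call begins. There is no depth.
- ticket.finish_job(): hands the job in, once; it reports no verdict.
The state is a dict: "clock": time; "q": joint angles; "qd": joint speeds; "joint_torque": joint torques, N m; "tool_pos": TCP position; "eef_rot": TCP orientation; "contact_force": force on the tool from outside, world axes, zero at the start; "moment": the same for the moment, N m; "opening": opening from 0.0 (shut) to 1.0 (fully open).
Only numpy, scipy, OpenCV 4.12 (cv2) and the standard library are available. Lean on these libraries where they do the work, as an engineer would, in place of code of your own. Each camera call takes 0.05 s, during which the arm holds its last target. There are 200 camera calls.

## Working session

There is one attempt and no reset: what is moved stays moved. The work goes in short steps, Python scripts to look and compute and a tool call to move; the robot and the scene stay as the last step left them, time stands still between calls to the robot, and variables do not carry over. Pictures are saved under pics/ and viewed, on a budget of 10 in all, crops included, one or two more only if the job needs it, and the job is handed in when it is done.

Besides the shell and the picture viewer there is one more tool, called by a JSON object that holds its "name" and its "arguments". carry_out: Moves the arm, as the interface text tells. Its arguments: {"type":"object","properties":{"motion":{"type":"array","items":{"type":"array","items":{"type":"array","items":{"type":"number"}}}},"squeeze":{"type":"number"}},"required":["motion"]}

```bash
mkdir -p pics
cat > h.py <<'E'
import numpy as np, cv2
from plant import readout, eyes, ticket, r
from scipy.spatial.transform import Rotation as R
def att(a):
    a=np.array(a); return a if a.shape==(3,3) else R.from_quat(a).as_matrix()
def snap(n,f=None):
    s=eyes.snapshot(n)
    if f: cv2.imwrite('pics/'+f,s['pixels'][:,:,::-1])
    return s
def ray(s,u,v):
    d=att(s['attitude'])@np.linalg.inv(s['K'])@[u,v,1]; return np.array(s['origin']),d
def atz(s,u,v,z):
    o,d=ray(s,u,v); return o+d*(z-o[2])/d[2]
def proj(s,P):
    c=(np.atleast_2d(P)-np.array(s['origin']))@att(s['attitude']); p=c@np.array(s['K']).T; return p[:,:2]/p[:,2:]
def tri(obs):
    A=0;b=0
    for s,u,v in obs:
        o,d=ray(s,u,v); d=d/np.linalg.norm(d); M=np.eye(3)-np.outer(d,d); A=A+M; b=b+M@o
    return np.linalg.solve(A,b)
E
python3 - <<'E'
from h import *
import pickle
st=readout.get_state(); print(st, r.tip_reach)
S={}
for n in ('scene','top'):
    S[n]=snap(n); s=S[n]; print(n,s['origin'],s['attitude'],s['K'])
pickle.dump(S,open('s0.pkl','wb'))
for n in S: cv2.imwrite(f'pics/{n}0.png',cv2.resize(S[n]['pixels'][:,:,::-1],(768,576),interpolation=cv2.INTER_CUBIC))
E
```

```text
{'clock': 0.0, 'q': array([-1.17220741,  0.68994285, -0.1945211 ,  1.56632569,  0.15727659,
        0.90246847, -0.21506268]), 'qd': array([ 0.00052949,  0.00033113, -0.00054511, -0.00013139,  0.00109753,
       -0.00014774, -0.00234056]), 'joint_torque': array([ 6.43450985e-04, -5.27573776e+01, -1.26631949e+00, -1.53425556e+01,
       -5.25580219e-02,  6.87001608e-03,  1.67842209e-04]), 'tool_pos': array([0.22277953, 0.5832656 , 0.22384077]), 'eef_rot': array([ 1.81330461e-01,  9.83421829e-01, -8.71161039e-04, -1.07665605e-04]), 'contact_force': array([ 0.65449496, -0.12869513, -0.03017366]), 'moment': array([ 0.01351378, -0.03124892,  0.02006405]), 'opening': 1.0006347649950809} 0.022
scene [ 1.26413344 -0.33028478  1.06127587] [ 0.8084135   0.48782002 -0.17713825 -0.27770719] [[412.11905817   0.         257.48762227]
 [  0.         412.11905817 189.24042731]
 [  0.           0.           1.        ]]
top [ 0.5128749  -0.01746271  1.45604887] [-0.69876982  0.71509396 -0.01340296  0.01348075] [[441.42901866   0.         257.65529436]
 [  0.         441.42901866 195.48311823]
 [  0.           0.           1.        ]]
```

View pics/scene0.png

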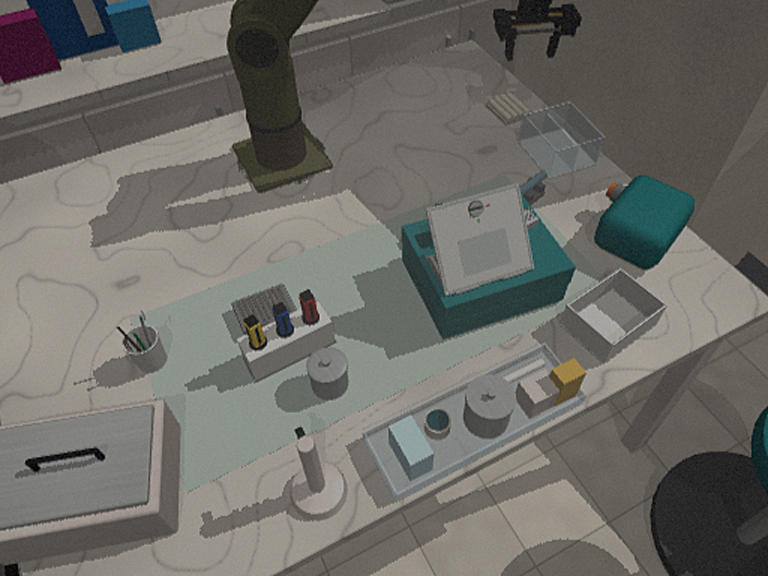

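View pics/top0.png

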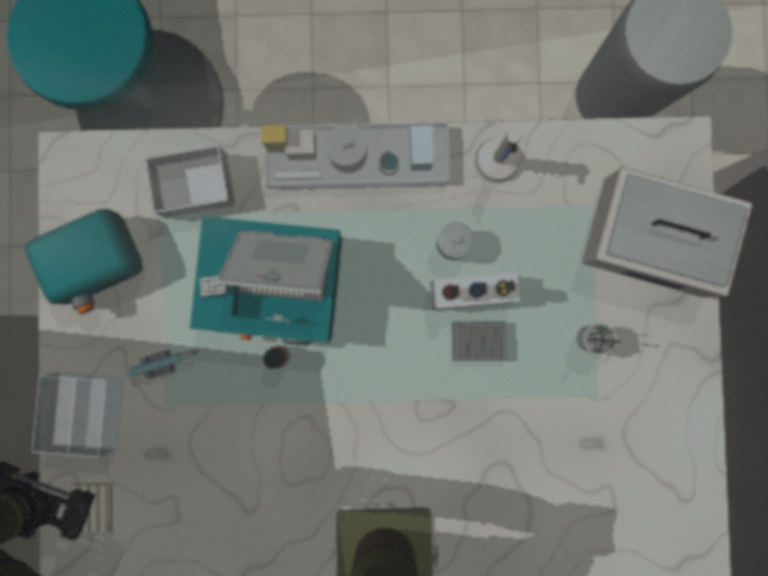

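Scene view: yellow driver is at the -y end of the stand (256,332 at 1.5x), with the extractor to the right and its cover open (lock at 476,209). In the top view the yellow driver is at (505,288). Zooming in for precise picks.

Run:
```python
import pickle,cv2,numpy as np
S=pickle.load(open('s0.pkl','rb'))
def c(n,x,y,w,h,k): return cv2.resize(S[n]['pixels'][y:y+h,x:x+w,::-1],(w*k,h*k),interpolation=cv2.INTER_CUBIC)
a=c('top',120,135,120,100,3); b=c('scene',262,115,125,110,3)
d=c('top',284,180,66,50,6); e=c('scene',150,185,80,75,5)
im=np.zeros((600,800,3),np.uint8)
im[:300,:360]=a; im[:330,400:775]=b; im[300:600,:396]=d; im[330:600,400:800]=e[:270]
cv2.imwrite('pics/c1.png',im)
```

```text
(no output)
```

View pics/c1.png

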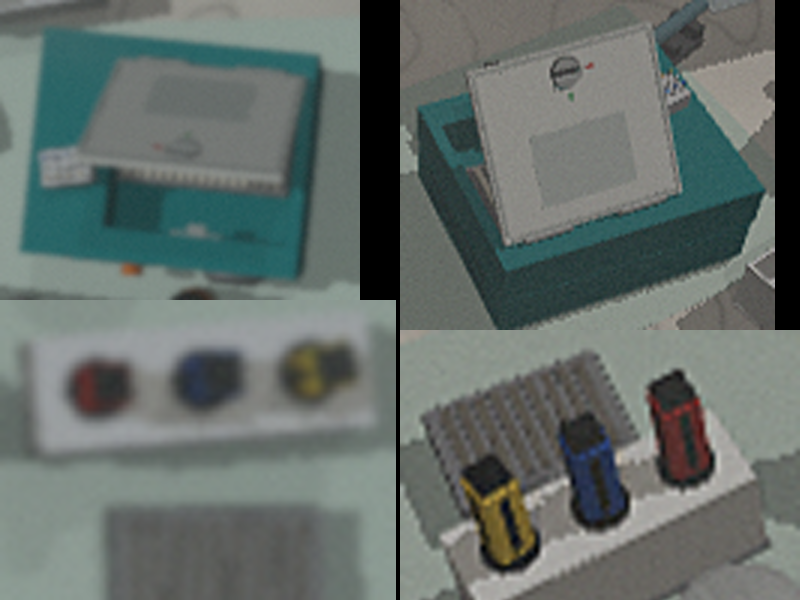

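```bash
cat > fit.py <<'E'
from h import *
import pickle
from scipy.optimize import least_squares
S=pickle.load(open('s0.pkl','rb'))
def px(p,k,off,x0): return (np.array(p)-off+.5)/k-.5+x0
T=lambda p:px(p,3,(0,0),(120,135)); C=lambda p:px(p,3,(400,0),(262,115))
A=lambda p:px(p,6,(0,300),(284,180)); B=lambda p:px(p,5,(400,330),(150,185))
hx,hy,hz=.085,-.035,.12
def E(x,P): return R.from_euler('z',x[2]).apply(P)+[x[0],x[1],0]
def cov(x,P): return E(x,R.from_euler('y',x[3]).apply(P)+[hx,hy,hz])
t,s=S['top'],S['scene']
box=[(t,T((43,28)),(.115,.14,.12)),(t,T((319,57)),(.115,-.14,.12)),(t,T((298,277)),(-.115,-.14,.12)),(t,T((20,248)),(-.115,.14,.12)),
(s,C((417,108)),(-.115,-.14,.12)),(s,C((508,269)),(.115,-.14,.12)),(s,C((765,188)),(.115,.14,.12)),(s,C((505,328)),(.115,-.14,0))]
cv=[(s,C((468,71)),(-.17,-.095,.008)),(s,C((652,25)),(-.17,.095,.008)),(s,C((508,244)),(0,-.095,.008)),(s,C((681,190)),(0,.095,.008)),
(s,C((567,72)),(-.145,0,.0105)),(t,T((183,147)),(-.145,0,.0105)),(t,T((78,160)),(-.17,.095,.008)),(t,T((288,182)),(-.17,-.095,.008)),(t,T((118,59)),(0,.095,.008)),(t,T((308,72)),(0,-.095,.008))]
def f(x): return np.concatenate([(proj(c,E(x,P))[0]-p) for c,p,P in box]+[(proj(c,cov(x,P))[0]-p) for c,p,P in cv])
x=None
for sg in (1,):
    o=least_squares(f,[.6,.25,0,.7],loss='soft_l1'); x=o.x; print('extr',x,o.cost); print(o.fun.reshape(-1,2).round(1).tolist())
st=[(t,A((32,340)),(.03,.0875,.075)),(t,A((372,308)),(.03,-.0875,.075)),(t,A((378,422)),(-.03,-.0875,.075)),(t,A((40,455)),(-.03,.0875,.075)),
(s,B((440,535)),(-.03,-.0875,.075)),(s,B((757,475)),(.03,.0875,.075)),
(s,B((510,549)),(0,-.055,.078)),(s,B((600,506)),(0,0,.078)),(s,B((686,464)),(0,.055,.078)),
(s,B((488,470)),(0,-.055,.15)),(s,B((586,432)),(0,0,.15)),(s,B((670,384)),(0,.055,.15))]
def g(y): return np.concatenate([(proj(c,E(y,P))[0]-p) for c,p,P in st])
o=least_squares(g,[.55,-.2,0],loss='soft_l1'); y=o.x; print('stand',y,o.cost); print(o.fun.reshape(-1,2).round(1).tolist())
print('yellow',E(y,(0,-.055,.075)))
print('edge',cov(x,(-.17,0,.008)),'shut',cov([*x[:3],0],(-.17,0,.008)),'lock shut',cov([*x[:3],0],(-.145,0,.0105)))
np.save('xy.npy',np.r_[x,y])
E
python3 fit.py
```

```text
extr [ 0.59979447  0.22786097 -0.11676573  0.86228559] 11.948881562723148
[[0.4, -0.4], [-0.0, -1.5], [-0.4, 0.6], [0.1, 1.6], [0.2, -0.5], [-0.1, 0.6], [0.4, -0.2], [-1.5, 4.2], [-0.6, 0.3], [-0.8, -1.7], [-0.3, 0.5], [0.9, -0.2], [-0.3, -0.2], [0.4, 0.9], [-1.0, -0.5], [-1.7, -1.3], [0.3, -0.7], [-0.6, 0.8]]
stand [ 0.56926374 -0.20722149  0.06857592] 2.5606495233964646
[[0.4, -0.4], [-0.7, -0.1], [0.2, -0.1], [0.9, -0.5], [0.0, 0.1], [0.3, 0.1], [0.5, -0.9], [0.0, -0.7], [-0.2, -0.6], [0.2, 0.4], [-1.0, -0.7], [0.1, 0.5]]
yellow [ 0.57303246 -0.26209221  0.075     ]
edge [0.57630507 0.1953763  0.25429203] shut [0.51129575 0.20300185 0.128     ] lock shut [0.53612551 0.20008934 0.1305    ]
```

{"name": "carry_out", "arguments": {"motion": [[[0,0,-39,0,0,-0.084,0],[0,0,-39,0,0,-0.084,0],[0,0,-39,0,0,-0.084,0],[-30,-28,0,0,0,0,0],[-30,-28,0,0,0,0,0],[-30,-28,0,0,0,0,0],[-30,-28,0,0,0,0,0],[-30,-28,0,0,0,0,0]]], "squeeze": 40}}

```text
clock: 0.9
tool_pos: [0.357, 0.4262, 0.3413]
eef_rot: [0.056, 0.998, -0.0, -0.0]
contact_force: [0.1, 0.9, -0.2]
opening: 0.298
```

{"name": "carry_out", "arguments": {"motion": [[[-30,-28,0,0,0,0,0],[-30,-28,0,0,0,0,0],[-30,-28,0,0,0,0,0],[-30,-28,0,0,0,0,0],[-30,-28,0,0,0,0,0],[-30,-28,0,0,0,0,0],[0,0,0,0,0,0,0],[0,0,0,0,0,0,0]]]}}

```text
clock: 1.7
tool_pos: [0.5163, 0.2398, 0.3411]
eef_rot: [0.058, 0.998, -0.0, -0.001]
contact_force: [-0.9, 0.8, -0.0]
opening: 0.004
```

```bash
cat >> h.py <<'E'
def to(P,yaw=None):
    "tool-frame shift (mm) and turn about tool z to reach TCP P with tool-y yaw (rad)"
    s=readout.get_state(); M=R.from_quat(s['eef_rot']).as_matrix(); ty=np.arctan2(M[1,1],M[0,1])
    d=M.T@(np.array(P)-s['tool_pos'])*1000
    print('t',round(s['clock'],2),'tcp',s['tool_pos'].round(4),'yaw',ty.round(4),'tilt',M[:,2].round(4),'F',s['contact_force'].round(1),'open',round(s['opening'],3),'q7',s['q'][6].round(2))
    print('shift',d.round(1),'az',None if yaw is None else round(-((yaw-ty+np.pi)%(2*np.pi)-np.pi),4))
E
python3 -c "
from h import *
to([.5905,.1484,.292],1.454)"
```

```text
t 1.7 tcp [0.5163 0.2398 0.3411] yaw 1.4557 tilt [-1.1e-03 -2.0e-04 -1.0e+00] F [-0.9  0.8 -0. ] open 0.004 q7 0.8
shift [-84.2 -82.3  49. ] az 0.0017
```

{"name": "carry_out", "arguments": {"motion": [[[-28,-27.5,0,0,0,0,0],[-28,-27.5,0,0,0,0,0],[-28,-27.5,16,0,0,0,0],[0,0,16,0,0,0,0],[0,0,16,0,0,0,0],[1,0,8,0,0,0,0],[1,0,8,0,0,0,0],[1,0,8,0,0,0,0]]]}}

```text
clock: 2.5
tool_pos: [0.5871, 0.1509, 0.2696]
eef_rot: [0.055, 0.998, 0.0, 0.0]
contact_force: [-0.1, -0.2, 0.7]
opening: 0.005
```

{"name": "carry_out", "arguments": {"motion": [[[5,0,5,0,0,0,0],[5,0,5,0,0,0,0],[5,0,5,0,0,0,0],[5,0,5,0,0,0,0],[5,0,5,0,0,0,0],[4,0,5,0,0,0,0],[3,0,5,0,0,0,0],[3,0,5,0,0,0,0]]]}}

```text
clock: 3.3
tool_pos: [0.5524, 0.1536, 0.2292]
eef_rot: [0.056, 0.998, 0.0, 0.0]
contact_force: [0.3, 0.2, 0.1]
opening: 0.008
```

```bash
python3 -c "
from h import *
to([.5905,.1484,.292],1.454); snap('scene','cl1.png')"
```

```text
t 3.3 tcp [0.5524 0.1536 0.2292] yaw 1.458 tilt [ 2.e-04  1.e-04 -1.e+00] F [0.3 0.2 0.1] open 0.008 q7 0.93
shift [-38.4  -0.8 -62.7] az 0.004
```

```bash
python3 -c "
import cv2; i=cv2.imread('pics/cl1.png')[70:240,240:410]; cv2.imwrite('pics/cl1c.png',cv2.resize(i,None,fx=3,fy=3))"
```

```text
(no output)
```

View pics/cl1c.png

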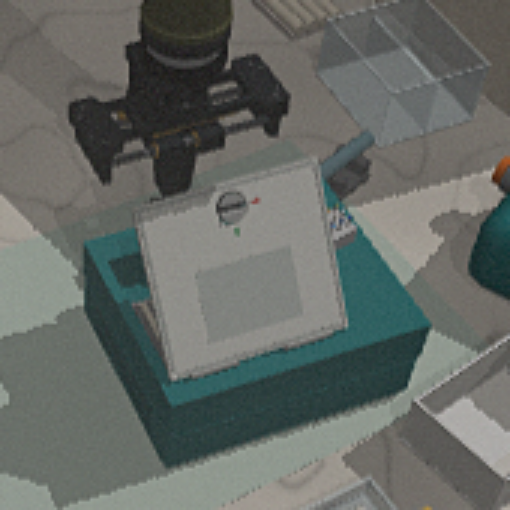

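The fingertip slipped past the free edge onto the robot side: the cover's edge (135,213)-(318,158) hides it. I'll retract, refit the cover angle and come down further in.

```bash
python3 - <<'E' | tail -3
from fit import *
W=lambda p:(np.array(p)+.5)/3-.5+(240,70)
ob=[((135,213),(-.17,-.095,.008)),((318,158),(-.17,.095,.008)),((232,207),(-.145,0,.0105)),((175,380),(0,-.095,.008)),((347,327),(0,.095,.008))]
th=least_squares(lambda a:np.concatenate([proj(s,cov([*x[:3],a[0]],P))[0]-W(p) for p,P in ob]),[.8])
print(th.x,th.fun.round(1)); print(cov([*x[:3],th.x[0]],(-.17,-.045,.008)))
E
```

```text
edge [0.57630507 0.1953763  0.25429203] shut [0.51129575 0.20300185 0.128     ] lock shut [0.53612551 0.20008934 0.1305    ]
[0.89644534] [-0.2 -1.9  0.2 -1.   0.8 -0.  -0.6  0.2  0.9 -0.8]
[0.57567838 0.15014129 0.25778422]
```

{"name": "carry_out", "arguments": {"motion": [[[3,0,-10,0,0,0,0],[0,0,-30,0,0,0,0],[0,0,-30,0,0,0,0],[0,0,-20,0,0,0,0],[-28,0,0,0,0,0,0],[-28,0,0,0,0,0,0],[0,0,0,0,0,0,0]]]}}

```text
clock: 4.05
tool_pos: [0.6085, 0.1463, 0.3204]
eef_rot: [0.058, 0.998, 0.0, 0.002]
contact_force: [0.6, -0.8, -0.7]
opening: 0.007
```

{"name": "carry_out", "arguments": {"motion": [[[0,0,20,0,0,0,0],[0,0,20,0,0,0,0],[0,0,15,0,0,0,0],[0,0,8,0,0,0,0],[0,0,6,0,0,0,0],[0,0,5,0,0,0,0],[0,0,5,0,0,0,0],[0,0,3,0,0,0,0]]]}}

```text
clock: 4.85
tool_pos: [0.6054, 0.1477, 0.2376]
eef_rot: [0.056, 0.998, 0.0, 0.0]
contact_force: [-1.3, 0.1, -0.3]
opening: 0.003
```

{"name": "carry_out", "arguments": {"motion": [[[4,0,4,0,0,0,0],[4,0,4,0,0,0,0],[4,0,4,0,0,0,0],[4,0,5,0,0,0,0]]]}}

```text
clock: 5.25
tool_pos: [0.5895, 0.1496, 0.2208]
eef_rot: [0.056, 0.998, 0.0, 0.001]
contact_force: [0.8, 0.2, 1.8]
opening: 0.007
```

{"name": "carry_out", "arguments": {"motion": [[[3,0,6,0,0,0,0],[3,0,6,0,0,0,0],[3,0,6,0,0,0,0],[2,0,6,0,0,0,0]]]}}

```text
clock: 5.65
tool_pos: [0.578, 0.1507, 0.196]
eef_rot: [0.056, 0.998, -0.0, -0.0]
contact_force: [0.4, -0.2, 1.7]
opening: 0.004
```

{"name": "carry_out", "arguments": {"motion": [[[2,0,6,0,0,0,0],[2,0,6,0,0,0,0],[2,0,6,0,0,0,0],[2,0,6,0,0,0,0],[2,0,6,0,0,0,0],[1,0,5,0,0,0,0],[1,0,4,0,0,0,0]]]}}

```text
clock: 6.35
tool_pos: [0.5663, 0.152, 0.1571]
eef_rot: [0.056, 0.998, -0.0, -0.0]
contact_force: [-1.0, 0.5, 1.7]
opening: 0.005
```

{"name": "carry_out", "arguments": {"motion": [[[1,0,3,0,0,0,0],[1,0,2,0,0,0,0],[0,0,2,0,0,0,0],[0,0,1,0,0,0,0],[0,0,0,0,0,0,0]]]}}

```text
clock: 6.85
tool_pos: [0.5646, 0.1522, 0.1495]
eef_rot: [0.056, 0.998, 0.0, -0.0]
contact_force: [-0.1, -0.4, -0.3]
opening: 0.008
```

{"name": "carry_out", "arguments": {"motion": [[[0,0,1,0,0,0,0],[0,0,1,0,0,0,0],[0,0,0,0,0,0,0]]]}}

```text
clock: 7.15
tool_pos: [0.5646, 0.1522, 0.1476]
eef_rot: [0.056, 0.998, 0.0, 0.0]
contact_force: [-0.1, 0.1, 0.8]
opening: 0.007
```

```bash
python3 -c "
from h import *
to([.5905,.1484,.292],1.454); s=snap('scene','cl2.png'); i=s['pixels'][70:240,240:410,::-1]; cv2.imwrite('pics/cl2c.png',cv2.resize(i,None,fx=3,fy=3))"
```

```text
t 7.15 tcp [0.5646 0.1522 0.1476] yaw 1.4579 tilt [ 1.e-04  2.e-04 -1.e+00] F [-0.1  0.1  0.8] open 0.007 q7 0.91
shift [ -26.2   -0.9 -144.4] az 0.0039
```

View pics/cl2c.png

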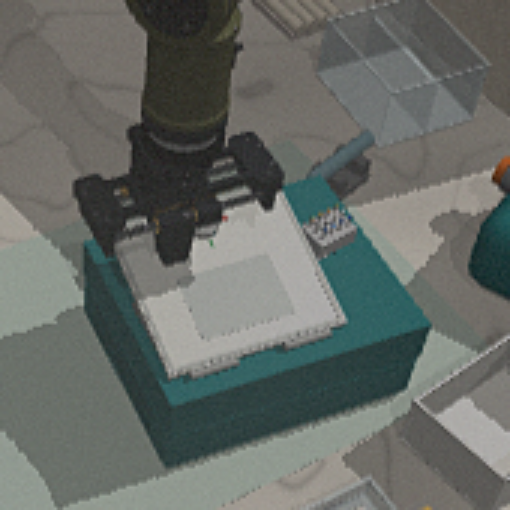

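The cover lies almost flat, with the finger on it at (175,245). The force hasn't risen yet, so I'll press on until it does.

{"name": "carry_out", "arguments": {"motion": [[[0,0,1,0,0,0,0],[0,0,1,0,0,0,0],[0,0,0,0,0,0,0]]]}}

```text
clock: 7.5
tool_pos: [0.5645, 0.1523, 0.1455]
eef_rot: [0.056, 0.998, 0.0, -0.0]
contact_force: [-0.3, 0.1, 0.2]
opening: 0.003
```

{"name": "carry_out", "arguments": {"motion": [[[0,0,1,0,0,0,0],[0,0,0,0,0,0,0]]]}}

```text
clock: 7.7
tool_pos: [0.5645, 0.1522, 0.1445]
eef_rot: [0.056, 0.998, 0.0, -0.0]
contact_force: [-0.1, 0.1, 0.6]
opening: 0.004
```

{"name": "carry_out", "arguments": {"motion": [[[0,0,1,0,0,0,0],[0,0,1,0,0,0,0],[0,0,0,0,0,0,0]]]}}

```text
clock: 8.0
tool_pos: [0.5645, 0.1522, 0.1424]
eef_rot: [0.056, 0.998, 0.0, -0.0]
contact_force: [-0.1, 0.2, 0.2]
opening: 0.004
```

{"name": "carry_out", "arguments": {"motion": [[[0,0,1,0,0,0,0],[0,0,1,0,0,0,0],[0,0,0,0,0,0,0]]]}}

```text
clock: 8.3
tool_pos: [0.5645, 0.1522, 0.1405]
eef_rot: [0.056, 0.998, 0.0, -0.0]
contact_force: [-0.6, -0.4, 0.5]
opening: 0.003
```

```bash
python3 -c "
from h import *
for i in range(3):
  to([.5905,.1484,.292],1.454); s=snap('scene')
i=s['pixels'][110:200,265:375,::-1]; a=cv2.resize(i,None,fx=6,fy=6); cv2.imwrite('pics/cl3c.png',a); print(s['pixels'][...,0].mean())"
```

```text
t 8.3 tcp [0.5645 0.1522 0.1405] yaw 1.4581 tilt [-1.e-04  1.e-04 -1.e+00] F [-0.6 -0.4  0.5] open 0.003 q7 0.9
shift [ -26.2   -0.9 -151.5] az 0.0041
t 8.35 tcp [0.5645 0.1522 0.1405] yaw 1.458 tilt [-1.e-04  1.e-04 -1.e+00] F [-0.1  0.3 -0.6] open 0.003 q7 0.9
shift [ -26.2   -0.9 -151.5] az 0.004
t 8.4 tcp [0.5645 0.1522 0.1405] yaw 1.458 tilt [-1.e-04  0.e+00 -1.e+00] F [-0.4  0.3  0.2] open 0.007 q7 0.9
shift [ -26.2   -0.9 -151.5] az 0.004
111.88547261555989
```

View pics/cl3c.png

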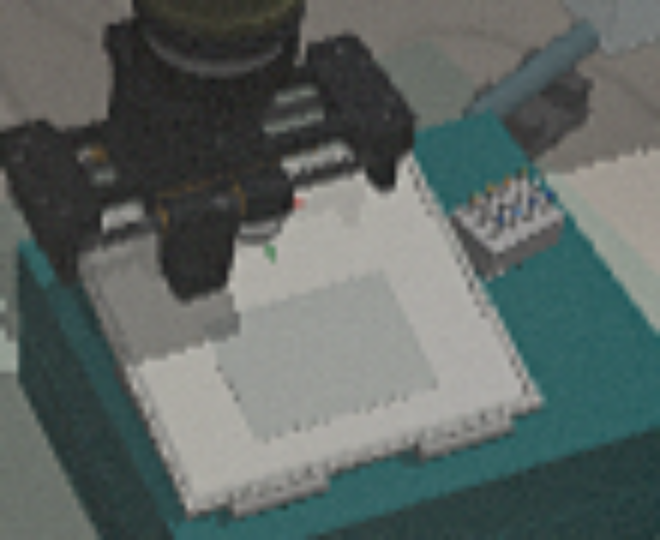

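```bash
python3 - <<'E' | tail -4
from fit import *
for z in (.1185,.1285,.1405): print(z,proj(s,[.5645,.1522,z]), 'seen',299.2,159.2)
print([ (proj(s,cov([*x[:3],0],P))[0].round(1)-[265,110])*6 for P in [(-.17,-.095,.008),(-.17,.095,.008),(0,-.095,.008),(0,.095,.008),(-.145,0,.0105)]])
E
```

```text
0.1185 [[296.64298419 164.68075226]] seen 299.2 159.2
0.1285 [[296.83673309 162.48302397]] seen 299.2 159.2
0.1405 [[297.07245083 159.80923556]] seen 299.2 159.2
[array([ 54.6, 264. ]), array([384.6, 168. ]), array([189.6, 505.8]), array([542.4, 394.2]), array([242.4, 244.2])]
```

{"name": "carry_out", "arguments": {"motion": [[[0,0,1.5,0,0,0,0],[0,0,1.5,0,0,0,0],[0,0,1.5,0,0,0,0]]]}}

```text
clock: 8.75
tool_pos: [0.5645, 0.1522, 0.136]
eef_rot: [0.056, 0.998, 0.0, -0.0]
contact_force: [-1.5, 0.5, -0.1]
opening: 0.004
```

{"name": "carry_out", "arguments": {"motion": [[[0,0,1,0,0,0,0],[0,0,1,0,0,0,0],[0,0,1,0,0,0,0]]]}}

```text
clock: 9.05
tool_pos: [0.5645, 0.1522, 0.133]
eef_rot: [0.056, 0.998, 0.0, -0.0]
contact_force: [0.3, 0.2, 0.8]
opening: 0.003
```

{"name": "carry_out", "arguments": {"motion": [[[0,0,1,0,0,0,0],[0,0,1,0,0,0,0]]]}}

```text
clock: 9.25
tool_pos: [0.5645, 0.1522, 0.131]
eef_rot: [0.056, 0.998, 0.0, -0.0]
contact_force: [-0.4, -0.2, 1.2]
opening: 0.006
```

```bash
python3 -c "
from h import *
s=snap('scene');w=snap('wrist'); t=snap('top')
im=np.zeros((600,800,3),np.uint8)
im[:,:400]=0
a=cv2.resize(s['pixels'][110:200,265:375,::-1],(400,327)); im[:327,:400]=a
im[:300,400:]=cv2.resize(w['pixels'][...,::-1],(400,300))
im[327:600,:400]=cv2.resize(t['pixels'][135:217,120:240,::-1],(400,273))
cv2.imwrite('pics/m1.png',im); print(w['origin'],att(w['attitude']).round(3),w['K'])"
```

```text
[0.48967074 0.16049351 0.29028491] [[ 0.113  0.95   0.291]
 [ 0.994 -0.108 -0.033]
 [-0.     0.293 -0.956]] [[328.43417545   0.         253.77574205]
 [  0.         328.43417545 190.7955475 ]
 [  0.           0.           1.        ]]
```

View pics/m1.png

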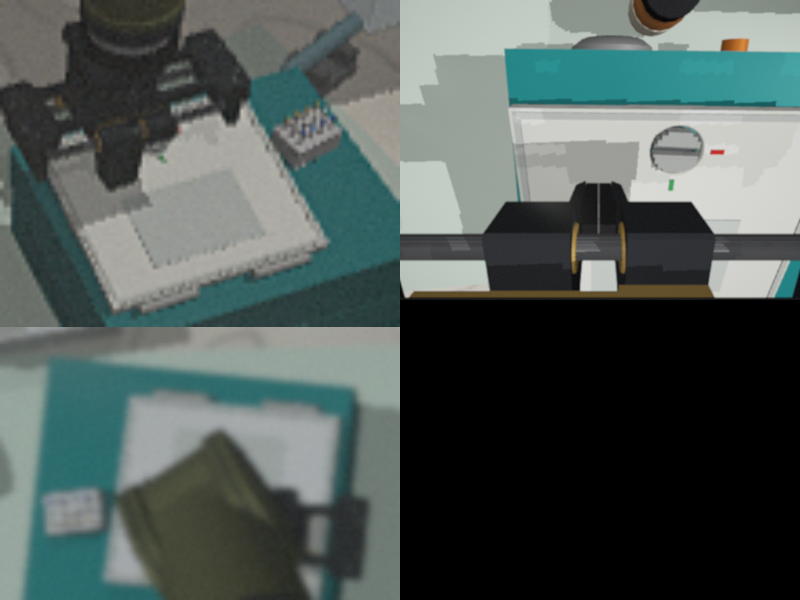

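```bash
python3 - <<'E' | tail -9
from fit import *
w=snap('wrist')
k=1.28
for n,p,P in [('lock',(278,150),(-.145,0,.0105)),('free-y',(110,109),(-.17,-.095,.008)),('red',(317,152),None),('box -x-y',(105,50),None)]:
    q=np.array(p)*k
    print(n,q,[atz(w,*q,z).round(4).tolist() for z in (.12,.13,.15)], [] if P is None else [proj(w,cov([*x[:3],a],P))[0].round(1).tolist() for a in (0,.05,.1)])
print('box',proj(w,E(x,(-.115,-.14,.12))), 'tip',proj(w,[.5645,.1522,.131-.022]),proj(w,[.5645,.1522,.131]))
E
```

```text
stand [ 0.56926374 -0.20722149  0.06857592] 2.5606495233964646
[[0.4, -0.4], [-0.7, -0.1], [0.2, -0.1], [0.9, -0.5], [0.0, 0.1], [0.3, 0.1], [0.5, -0.9], [0.0, -0.7], [-0.2, -0.6], [0.2, 0.4], [-1.0, -0.7], [0.1, 0.5]]
yellow [ 0.57303246 -0.26209221  0.075     ]
edge [0.57630507 0.1953763  0.25429203] shut [0.51129575 0.20300185 0.128     ] lock shut [0.53612551 0.20008934 0.1305    ]
lock [355.84 192.  ] [[0.5485, 0.2095, 0.12], [0.5451, 0.2067, 0.13], [0.5382, 0.2009, 0.15]] [[342.6, 176.8], [346.4, 182.0], [350.4, 188.4]]
free-y [140.8  139.52] [[0.5073, 0.0996, 0.12], [0.5063, 0.1031, 0.13], [0.5042, 0.1103, 0.15]] [[150.6, 125.2], [145.2, 128.4], [139.4, 132.9]]
red [405.76 194.56] [[0.5531, 0.2365, 0.12], [0.5494, 0.232, 0.13], [0.5419, 0.2231, 0.15]] []
box -x-y [134.4  64. ] [[0.4711, 0.1043, 0.12], [0.4722, 0.1076, 0.13], [0.4744, 0.1142, 0.15]] []
box [[129.39864007  60.55805071]] tip [[254.24791349 222.41789716]] [[254.29656558 238.3602478 ]]
```

{"name": "carry_out", "arguments": {"motion": [[[0,0,1.5,0,0,0,0],[0,0,1.5,0,0,0,0],[0,0,1,0,0,0,0]]]}}

```text
clock: 9.75
tool_pos: [0.5644, 0.1523, 0.127]
eef_rot: [0.056, 0.998, 0.0, -0.0]
contact_force: [0.3, 0.7, 1.2]
opening: 0.005
```

{"name": "carry_out", "arguments": {"motion": [[[0,0,1,0,0,0,0],[0,0,1,0,0,0,0]]]}}

```text
clock: 9.95
tool_pos: [0.5645, 0.1522, 0.125]
eef_rot: [0.056, 0.998, 0.0, -0.0]
contact_force: [-0.8, -0.0, 0.7]
opening: 0.004
```

{"name": "carry_out", "arguments": {"motion": [[[0,0,1,0,0,0,0],[0,0,1,0,0,0,0]]]}}

```text
clock: 10.15
tool_pos: [0.5645, 0.1522, 0.123]
eef_rot: [0.056, 0.998, 0.0, -0.0]
contact_force: [-1.1, 0.4, 1.9]
opening: 0.007
```

```bash
python3 -c "
from h import *
w=snap('wrist'); a=w['pixels'][:,100:500,::-1]; cv2.imwrite('pics/w2.png',cv2.resize(a,None,fx=1.5,fy=1.5)); to([.5645,.1522,.128])"
```

```text
t 10.2 tcp [0.5645 0.1522 0.1229] yaw 1.458 tilt [-1.e-04  0.e+00 -1.e+00] F [ 0.  -0.4 -0.6] open 0.004 q7 0.89
shift [-0.  -0.  -5.1] az None
```

View pics/w2.png

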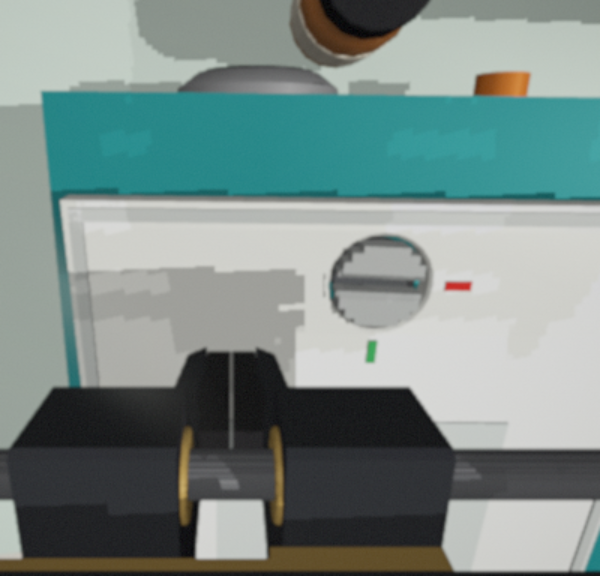

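```bash
python3 - <<'E' | tail -6
from fit import *
w=snap('wrist')
b=proj(w,E(x,(-.115,-.14,.12)))[0]; print('box pred',b,'seen',(128,61.3)); 
for a in (-.02,0,.02,.04,.06,.08): print(a,'free',proj(w,cov([*x[:3],a],(-.17,-.095,.008)))[0].round(1),'seen 141.3 132.7; lock',proj(w,cov([*x[:3],a],(-.145,0,.0105)))[0].round(1),'seen 354 187.3', 'free-box v', (proj(w,cov([*x[:3],a],(-.17,-.095,.008)))[0]-b).round(1))
E
```

```text
-0.02 free [147.6 126.1] seen 141.3 132.7; lock [345.4 179.3] seen 354 187.3 free-box v [24.6 66.9]
0 free [145.3 127.2] seen 141.3 132.7; lock [346.9 181.2] seen 354 187.3 free-box v [22.3 68. ]
0.02 free [143.  128.4] seen 141.3 132.7; lock [348.6 183.3] seen 354 187.3 free-box v [20.  69.2]
0.04 free [140.6 129.8] seen 141.3 132.7; lock [350.2 185.7] seen 354 187.3 free-box v [17.6 70.6]
0.06 free [138.1 131.5] seen 141.3 132.7; lock [351.9 188.2] seen 354 187.3 free-box v [15.1 72.3]
0.08 free [135.5 133.4] seen 141.3 132.7; lock [353.7 190.9] seen 354 187.3 free-box v [12.5 74.2]
```

{"name": "carry_out", "arguments": {"motion": [[[0,0,1.5,0,0,0,0],[0,0,1.5,0,0,0,0]]]}}

```text
clock: 10.45
tool_pos: [0.5645, 0.1523, 0.12]
eef_rot: [0.056, 0.998, 0.0, -0.0]
contact_force: [-0.0, -0.2, 0.5]
opening: 0.006
```

{"name": "carry_out", "arguments": {"motion": [[[0,0,1.5,0,0,0,0],[0,0,1,0,0,0,0]]]}}

```text
clock: 10.65
tool_pos: [0.5644, 0.1522, 0.1174]
eef_rot: [0.056, 0.998, 0.0, -0.0]
contact_force: [-1.1, 0.1, 1.1]
opening: 0.003
```

{"name": "carry_out", "arguments": {"motion": [[[0,0,1,0,0,0,0],[0,0,1,0,0,0,0]]]}}

```text
clock: 10.85
tool_pos: [0.5645, 0.1522, 0.1155]
eef_rot: [0.056, 0.998, 0.0, -0.0]
contact_force: [-1.0, 0.2, 1.7]
opening: 0.005
```

{"name": "carry_out", "arguments": {"motion": [[[0,0,1,0,0,0,0],[0,0,1,0,0,0,0]]]}}

```text
clock: 11.05
tool_pos: [0.5645, 0.1522, 0.1143]
eef_rot: [0.056, 0.998, -0.0, 0.0]
contact_force: [-4.2, -1.1, 13.6]
opening: 0.008
```

{"name": "carry_out", "arguments": {"motion": [[[0,0,1,0,0,0,0],[0,0,1,0,0,0,0]]]}}

```text
clock: 11.25
tool_pos: [0.5646, 0.1522, 0.1142]
eef_rot: [0.056, 0.998, -0.0, 0.0]
contact_force: [-7.7, -2.8, 29.7]
opening: 0.006
```

```bash
python3 -c "
from h import *
w=snap('wrist'); s=snap('scene');a=w['pixels'][30:330,100:400,::-1]; b=cv2.resize(s['pixels'][110:210,265:365,::-1],(500,500)); 
im=np.zeros((500,800,3),np.uint8); im[:300,:300]=a; im[:,300:]=b
cv2.imwrite('pics/w3.png',im); to([.5645,.1522,.128]); print(readout.get_state()['moment'])"
```

```text
t 11.35 tcp [0.5646 0.1522 0.1142] yaw 1.4579 tilt [ 1.2e-03 -2.0e-04 -1.0e+00] F [-6.4 -1.  22. ] open 0.003 q7 0.89
shift [  0.1  -0.1 -13.8] az None
[-0.29199559  1.38933369 -0.0124772 ]
```

View pics/w3.png

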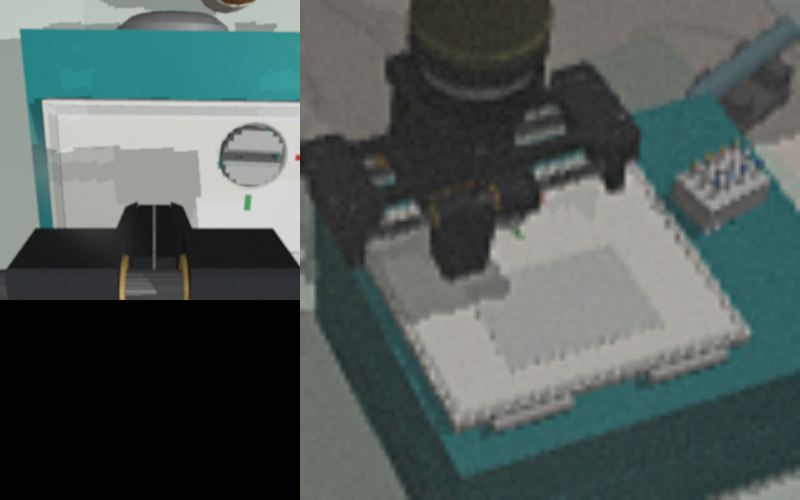

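The cover now reads shut. A hard stop came at 30 N, on the finger axis by the moments, and the box-to-cover-edge offset in the wrist view matches 0 rad. But the stop came at TCP z = 0.114, so the fingertips sit about 36 mm higher relative to the reported TCP than `tip_reach` says. I'll check that before grasping.

{"name": "carry_out", "arguments": {"motion": [[[0,0,-10,0,0,0,0],[0,0,-30,0,0,0,0],[0,0,-40,0,0,0,0],[0,0,-40,0,0,0,0],[0,0,-40,0,0,0,60],[-5.5,-41,0,0,0,0,60],[-5.5,-41,0,0,0,0,60],[-5.5,-41,0,0,0,0,60]]]}}

```text
clock: 12.15
tool_pos: [0.5674, 0.0268, 0.2721]
eef_rot: [0.056, 0.998, -0.0, 0.001]
contact_force: [1.1, -0.8, -0.7]
opening: 0.342
```

{"name": "carry_out", "arguments": {"motion": [[[-5.5,-41,0,0,0,0,60],[-5.5,-41,0,0,0,0,60],[-5.5,-41,0,0,0,0,60],[-5.5,-41,0,0,0,0,60],[-5.5,-41,0,0,0,0,60],[-5.5,-41,0,0,0,0,60],[-5.5,-41,0,0,0,0,60],[0,0,0,0,0,0.14,60]]]}}

```text
clock: 12.95
tool_pos: [0.5709, -0.2709, 0.271]
eef_rot: [0.133, 0.991, -0.003, -0.0]
contact_force: [0.5, -1.1, -0.7]
opening: 0.6
```

{"name": "carry_out", "arguments": {"motion": [[[0,0,0,0,0,0.14,60],[0,0,0,0,0,0.14,60],[0,0,0,0,0,0.14,60],[0,0,0,0,0,0.14,60],[0,0,0,0,0,0.14,60],[0,0,0,0,0,0.14,60],[0,0,0,0,0,0.14,60],[0,0,0,0,0,0.14,60]]]}}

```text
clock: 13.75
tool_pos: [0.5731, -0.2615, 0.2715]
eef_rot: [0.636, 0.772, 0.0, 0.0]
contact_force: [0.2, -0.0, -0.3]
opening: 0.597
```

{"name": "carry_out", "arguments": {"motion": [[[0,0,0,0,0,0.13,60],[0,0,0,0,0,0,60]]]}}

```text
clock: 13.95
tool_pos: [0.5732, -0.2613, 0.2715]
eef_rot: [0.683, 0.731, -0.0, 0.0]
contact_force: [-0.6, -0.8, 0.1]
opening: 0.599
```

Run:
```python
from h import *
import pickle
to([.573,-.262,.27],.069)
w=snap('wrist'); s=snap('scene')
pickle.dump((w,s),open('s1.pkl','wb'))
im=np.zeros((480,800,3),np.uint8)
im[:330,:440]=cv2.resize(w['pixels'][...,::-1],(440,330)); im[:480,440:]=cv2.resize(s['pixels'][100:260,130:250,::-1],(360,480))
cv2.imwrite('pics/g1.png',im)
print(w['origin'],att(w['attitude']).round(3))
```

```text
t 13.95 tcp [ 0.5732 -0.2613  0.2715] yaw 0.0679 tilt [-2.e-04 -5.e-04 -1.e+00] F [-0.6 -0.8  0.1] open 0.599 q7 0.51
shift [-0.7 -0.2  1.5] az -0.0011
[ 0.56821804 -0.18616665  0.43082515] [[ 0.998  0.064  0.02 ]
 [ 0.067 -0.954 -0.292]
 [ 0.001  0.293 -0.956]]
```

View pics/g1.png

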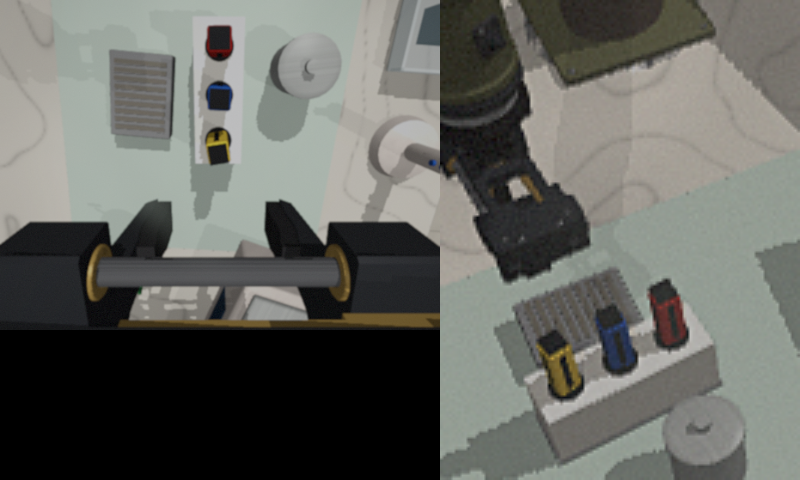

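Run:
```python
import pickle,numpy as np
w,s=pickle.load(open('s1.pkl','rb')); p=w['pixels'][140:200,232:280].astype(int)
for r in p: print(''.join('Y' if a[0]-a[2]>50 and a[0]>90 else '#' if a.max()<45 else '+' if a.max()<75 else '.' for a in r))
```

```text
................................................
................................................
................................................
................................................
................................................
................................................
................................................
................................................
....................++++........................
................+++#######+.....................
..............++############+...................
.............+############++++..................
............+##########+++.YYYY.................
...........+##########++..YYYYY.+...............
..........+#+++.++####+..YYYYYYY++..............
..........++.....+####+.YYYYYYYY.#..............
.........++.YYYY.+####+.YYYYYYYY.#+.............
........++...YYY.+####+.YYYYYYYYY+#.............
........++.YYYYY.+####+YYYYYYYYYY+#+............
........++YYYYYYY+####+YYYYYYYYYY+#+............
........+.YYYYYYY.####.YYYYYYYYYY+##............
.......++YYYYYYYY.####.YYYYYYYYYY+##............
.......++YYYYYYYY.####
[... 1139 characters left out ...]
YY............
............+####################.Y.............
.............####################+..............
...........YY+#################++...............
.............+###########+++++..................
.............+#####+++++........................
.............+++++..............................
................................................
................................................
................................................
................................................
................................................
................................................
................................................
................................................
```

Run:
```python
import pickle
from h import *
w,s=pickle.load(open('s1.pkl','rb'))
c=np.array([atz(w,u,v,.15) for u,v in [(244.5,190.7),(265,187),(262.5,168.7),(242,171.2)]])
print(c.round(4),c.mean(0)); d=np.diff(np.vstack([c,c[:1]]),axis=0); print(np.linalg.norm(d,axis=1),np.degrees(np.arctan2(d[:,1],d[:,0])))
# collar/base: holes by stand
y=np.load('xy.npy')[4:]
for P in [(0,-.055,.078),(0,0,.15),(0,-.055,.15)]:
    q=R.from_euler('z',y[2]).apply(P)+[y[0],y[1],0]; print(P,q,proj(w,q)-[232,140])
```

```text
[[ 0.5659 -0.2724  0.15  ]
 [ 0.5839 -0.2677  0.15  ]
 [ 0.5805 -0.2512  0.15  ]
 [ 0.5627 -0.2547  0.15  ]] [ 0.57323909 -0.26149332  0.15      ]
[0.01861639 0.01687535 0.01812454 0.01802356] [  14.50046225  101.87213092 -169.03918411  -79.63664825]
(0, -0.055, 0.078) [ 0.57303246 -0.26209221  0.078     ] [[21.27576378 22.91959251]]
(0, 0, 0.15) [ 0.56926374 -0.20722149  0.15      ] [[ 21.08474634 -23.38340701]]
(0, -0.055, 0.15) [ 0.57303246 -0.26209221  0.15      ] [[21.21844617 40.1217553 ]]
```

{"name": "carry_out", "arguments": {"motion": [[[0,0,30,0,0,-0.069,60],[0,0,30,0,0,-0.068,60],[0,0,30,0,0,0,60],[0,0,30,0,0,0,60],[0,0,20,0,0,0,60],[0,0,15,0,0,0,60],[0,0,15,0,0,0,60],[0,0,0,0,0,0,60]]]}}

```text
clock: 14.85
tool_pos: [0.5721, -0.2608, 0.0999]
eef_rot: [0.631, 0.776, -0.0, -0.001]
contact_force: [-0.4, -0.4, -0.0]
opening: 0.602
```

Run:
```python
from h import *
to([.5732,-.2613,.088],.205)
w=snap('wrist'); s=snap('scene')
im=np.zeros((480,800,3),np.uint8)
im[:330,:440]=cv2.resize(w['pixels'][...,::-1],(440,330)); im[:480,440:]=cv2.resize(s['pixels'][100:260,130:250,::-1],(360,480))
cv2.imwrite('pics/g2.png',im)
```

```text
t 14.85 tcp [ 0.5721 -0.2608  0.0999] yaw 0.2059 tilt [-0.0027  0.0014 -1.    ] F [-0.4 -0.4 -0. ] open 0.602 q7 0.64
shift [-0.7  1.  11.9] az 0.0009
```

View pics/g2.png

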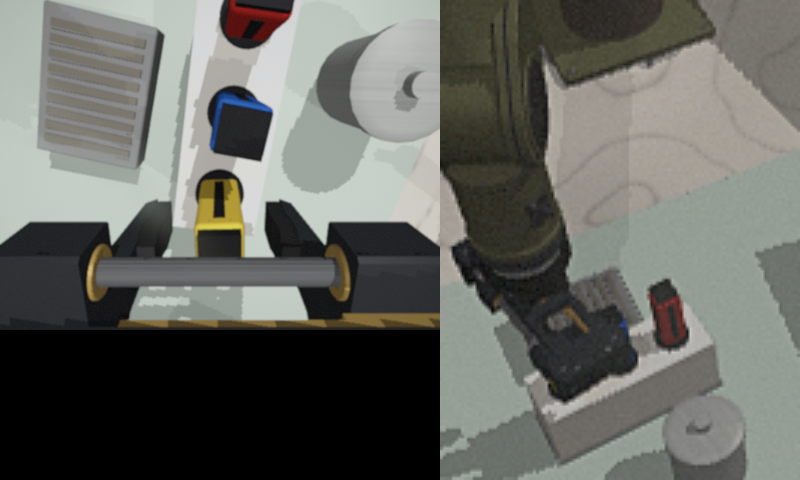

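The yellow handle (220,215) sits square and centred between the open fingers, with nothing else in their way. Descending the rest and closing.

{"name": "carry_out", "arguments": {"motion": [[[0,1,6,0,0,0,60],[0,0,5,0,0,0,60],[0,0,0,0,0,0,50],[0,0,0,0,0,0,20],[0,0,0,0,0,0,20],[0,0,0,0,0,0,20],[0,0,0,0,0,0,20],[0,0,0,0,0,0,20]]], "squeeze": 40}}

```text
clock: 15.75
tool_pos: [0.574, -0.2612, 0.0908]
eef_rot: [0.631, 0.776, 0.0, 0.0]
contact_force: [-0.3, 0.8, 2.2]
opening: 0.267
```

{"name": "carry_out", "arguments": {"motion": [[[0,0,0,0,0,0,10],[0,0,0,0,0,0,10],[0,0,0,0,0,0,10]]]}}

```text
clock: 16.05
tool_pos: [0.5741, -0.2612, 0.0908]
eef_rot: [0.631, 0.776, 0.0, 0.0]
contact_force: [-0.9, 0.5, 2.7]
opening: 0.268
```

Run:
```python
from h import *
to([.5732,-.2613,.088],.205); print(readout.get_state()['moment'])
```

```text
t 16.05 tcp [ 0.5741 -0.2612  0.0908] yaw 0.205 tilt [ 1.e-04  0.e+00 -1.e+00] F [-0.9  0.5  2.7] open 0.268 q7 0.64
shift [ 0.1 -0.9  2.8] az -0.0
[-0.06120902  0.25183172 -0.0308759 ]
```

{"name": "carry_out", "arguments": {"motion": [[[0,0,-10,0,0,0,10],[0,0,-20,0,0,0,10],[0,0,-30,0,0,0,10],[0,0,-30,0,0,0,10],[0,0,-35,0,0,0,10],[0,0,-35,0,0,0,10],[0,0,-25,0,0,0,10],[0,0,0,0,0,0,10]]]}}

```text
clock: 16.85
tool_pos: [0.5762, -0.2622, 0.28]
eef_rot: [0.631, 0.776, 0.001, 0.004]
contact_force: [0.5, -0.5, -1.7]
opening: 0.27
```

Run:
```python
from h import *
to([.5661,.1966,.27],1.454); print(readout.get_state()['moment'])
```

```text
t 16.85 tcp [ 0.5762 -0.2622  0.28  ] yaw 0.2049 tilt [ 0.0079 -0.0031 -1.    ] F [ 0.5 -0.5 -1.7] open 0.27 q7 0.63
shift [451.4  83.4   8.4] az -1.2491
[-0.02951977  0.01949212  0.03529534]
```

{"name": "carry_out", "arguments": {"motion": [[[37,7,0,0,0,0,10],[37,7,0,0,0,0,10],[37,7,0,0,0,0,10],[37,7,0,0,0,0,10],[37,7,0,0,0,0,10],[37,7,0,0,0,0,10],[37,7,0,0,0,0,10],[37,7,0,0,0,0,10]]]}}

```text
clock: 17.65
tool_pos: [0.5675, 0.0415, 0.2744]
eef_rot: [0.631, 0.776, -0.001, -0.001]
contact_force: [0.0, 0.8, -0.8]
opening: 0.266
```

{"name": "carry_out", "arguments": {"motion": [[[37,7,0,0,0,0,10],[37,7,0,0,0,0,10],[37,7,0,0,0,0,10],[37,7,0,0,0,0,10],[0,0,0,0,0,-0.14,10],[0,0,0,0,0,-0.14,10],[0,0,0,0,0,-0.14,10],[0,0,0,0,0,-0.14,10]]]}}

```text
clock: 18.45
tool_pos: [0.5649, 0.1905, 0.2741]
eef_rot: [0.389, 0.921, -0.001, -0.001]
contact_force: [0.6, 0.4, -1.6]
opening: 0.269
```

{"name": "carry_out", "arguments": {"motion": [[[0,0,0,0,0,-0.14,10],[0,0,0,0,0,-0.14,10],[0,0,0,0,0,-0.14,10],[0,0,0,0,0,-0.14,10],[0,0,0,0,0,-0.13,10],[0,0,0,0,0,0,10],[0,0,0,0,0,0,10]]]}}

```text
clock: 19.15
tool_pos: [0.5653, 0.1903, 0.2747]
eef_rot: [0.059, 0.998, -0.0, -0.001]
contact_force: [-0.1, -0.5, -2.2]
opening: 0.269
```

Run:
```python
from h import *
import pickle
to([.5361,.2001,.25],1.454)
w=snap('wrist'); pickle.dump(w,open('s2.pkl','wb'))
p=readout.get_state()['tool_pos']
print('tip proj',proj(w,p-[0,0,.0838]),'lock proj',proj(w,[.5361,.2001,.1305]))
cv2.imwrite('pics/l1.png',cv2.resize(w['pixels'][40:340,100:440,::-1],None,fx=2,fy=2)[:, :])
```

```text
t 19.15 tcp [0.5653 0.1903 0.2747] yaw 1.4519 tilt [-1.8e-03 -3.0e-04 -1.0e+00] F [-0.1 -0.5 -2.2] open 0.269 q7 0.9
shift [30.1  6.2 24.7] az -0.0021
tip proj [[254.36668901 192.2211189 ]] lock proj [[260.89905059 141.4917021 ]]
```

View pics/l1.png

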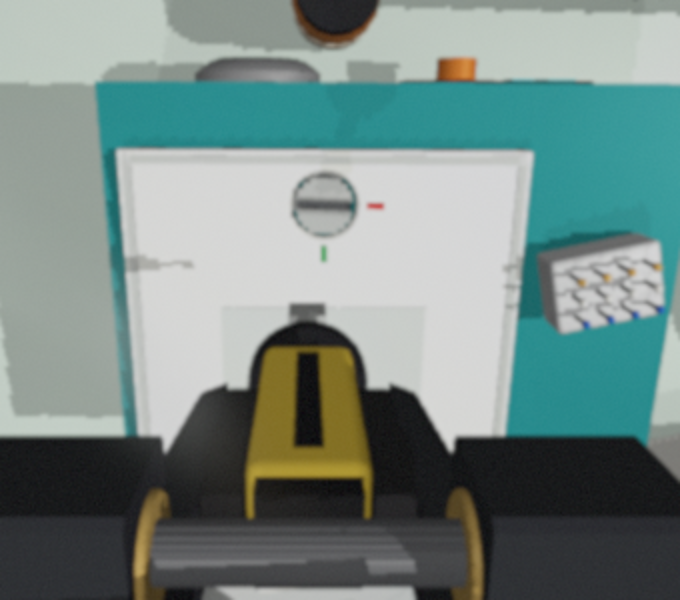

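Run:
```python
import pickle
from h import *
w=pickle.load(open('s2.pkl','rb')); g=w['pixels'].astype(int).max(2)
for r in g[122:162,240:300]: print(''.join('#' if a<70 else '+' if a<110 else '-' if a<150 else '.' for a in r))
print()
for r in g[186:204,236:272]: print(''.join('#' if a<70 else '+' if a<110 else '-' if a<150 else '.' for a in r))
```

```text
............................................................
............................................................
............................................................
............................................................
....................------..................................
..................----+------...............................
...............----------------.............................
............----........---------...........................
...........----...............----..........................
..........---.................-----.........................
.........---.....................--.........................
.........---.....................---........................
........--........................---.......................
.......--..........................--.......................
.......--...........................--......................
.......--...........................--......................
.......--...........................--......................
.......-----------.-................--......................
..
[... 1306 characters left out ...]
.................................

....................................
....................................
....................................
....................................
....................................
....................................
.........-----------------..........
.........-++++++++++++++++..........
.........-++++++++++++++++-.........
.........-++++++++++++++++-.........
.........-++++++++++++++++-.........
.........--++++++++++-----..........
.........----+++++++---.............
.........----++++++++--.............
.........---+++#+#++++-.............
.........-++##########++--..........
.......--+###############++-........
.....-++####################++-.....
```

Run:
```python
import pickle
from h import *
w=pickle.load(open('s2.pkl','rb')); st=readout.get_state(); p=st['tool_pos']; M=R.from_quat(st['eef_rot']).as_matrix()
L=atz(w,262,141.8,.1305); T=atz(w,253.3,193.8,p[2]-.0838)
print(L,T,p, 'move tool mm',(M.T@(L-T)*1000).round(1), 'TCP goal by TCP', L)
```

```text
[0.53650459 0.20107841 0.1305    ] [0.56666977 0.18946463 0.19112369] [0.56549537 0.19043876 0.27492369] move tool mm [31.3  8.  60.7] TCP goal by TCP [0.53650459 0.20107841 0.1305    ]
```

{"name": "carry_out", "arguments": {"motion": [[[11,2.5,0,0,0,0.03,10],[10,2.5,0,0,0,0,10],[10,2.5,0,0,0,0,10],[0,0,15,0,0,0,10],[0,0,15,0,0,0,10],[0,0,12,0,0,0,10],[0,0,10,0,0,0,10],[0,0,0,0,0,0,10]]]}}

```text
clock: 20.0
tool_pos: [0.5352, 0.202, 0.2223]
eef_rot: [0.073, 0.997, -0.001, -0.001]
contact_force: [-0.3, -0.4, -1.8]
opening: 0.268
```

Run:
```python
import pickle
from h import *
to([.5363,.2006,.2143],1.422)
w=snap('wrist'); p=readout.get_state()['tool_pos']; print(proj(w,p-[0,0,.0838]),proj(w,[.5365,.2011,.1305]))
g=w['pixels'].astype(int).max(2)
for r in g[160:215,225:285]: print(''.join('#' if a<70 else '+' if a<110 else '-' if a<150 else '.' for a in r))
```

```text
t 20.0 tcp [0.5352 0.202  0.2223] yaw 1.4252 tilt [-0.0025 -0.0011 -1.    ] F [-0.3 -0.4 -1.8] open 0.268 q7 0.82
shift [-1.3 -1.2  8. ] az 0.0032
[[254.71056947 193.04002756]] [[253.49732049 190.72540735]]
............................................................
............................................................
............................................................
............................................................
............................................................
............................................................
............................................................
............................................................
............................................................
............................................................
............................................................
............................................................
...........................---..............................
.......................---++++++---.........................
....................---++++++++++++---.
[... 1761 characters left out ...]
#########++-.................
..............-+##########################+-................
.............-+############################+-...............
...........-+################################+-.............
..........-+##################################+-............
.........+#####################################+-...........
........+#######################################+-..........
.......+#########################################+-.........
......-###########################################+-........
.....-#############################################+-.......
....-+#####+++++++++++++++++++++++++++++++++++++####+-......
....+####++-------------+---+++-+---------------++###-......
```

Run:
```python
from h import *
st=readout.get_state(); w=snap('wrist'); p=st['tool_pos']; M=R.from_quat(st['eef_rot']).as_matrix()
L=atz(w,253.5,190.8,.1305); T=atz(w,253.2,193.8,p[2]-.0838)
print(L,T,(M.T@(L-T)*1000).round(1),R.from_quat(st['eef_rot']).as_matrix()[:,2])
```

```text
[0.53754403 0.20136083 0.1305    ] [0.53725885 0.20118148 0.13932028] [-0.3  0.2  8.8] [-1.09549541e-03 -4.25587695e-04 -9.99999309e-01]
```

{"name": "carry_out", "arguments": {"motion": [[[0,0,3,0,0,0,10],[0,0,3,0,0,0,10],[0,0,2,0,0,0,10],[0,0,1.5,0,0,0,10],[0,0,1.5,0,0,0,10],[0,0,0,0,0,0,10]]]}}

```text
clock: 20.7
tool_pos: [0.5361, 0.2022, 0.2124]
eef_rot: [0.073, 0.997, -0.0, -0.0]
contact_force: [-0.3, -1.0, -1.2]
opening: 0.272
```

{"name": "carry_out", "arguments": {"motion": [[[0,0,1.5,0,0,0,10],[0,0,1.5,0,0,0,10],[0,0,0,0,0,0,10]]]}}

```text
clock: 21.0
tool_pos: [0.5361, 0.2022, 0.2094]
eef_rot: [0.073, 0.997, -0.0, -0.0]
contact_force: [0.4, -0.6, -1.6]
opening: 0.272
```

{"name": "carry_out", "arguments": {"motion": [[[0,0,1,0,0,0,10],[0,0,1,0,0,0,10],[0,0,0,0,0,0,10]]]}}

```text
clock: 21.3
tool_pos: [0.5361, 0.2022, 0.2075]
eef_rot: [0.073, 0.997, -0.0, -0.0]
contact_force: [-0.9, -0.4, -0.4]
opening: 0.267
```

{"name": "carry_out", "arguments": {"motion": [[[0,0,0,0,0,0.08,10],[0,0,0,0,0,0.08,10],[0,0,0,0,0,0.08,10],[0,0,0,0,0,0,10]]]}}

```text
clock: 21.7
tool_pos: [0.5366, 0.2021, 0.2077]
eef_rot: [0.192, 0.981, -0.0, 0.0]
contact_force: [-0.2, -1.2, -2.6]
opening: 0.269
```

Run:
```python
from h import *
to([.5363,.2006,.2143],1.422); print(readout.get_state()['moment'])
```

```text
t 21.7 tcp [0.5366 0.2021 0.2077] yaw 1.1849 tilt [ 9.e-04 -3.e-04 -1.e+00] F [-0.2 -1.2 -2.6] open 0.269 q7 0.63
shift [-0.3 -1.5 -6.6] az -0.2371
[-0.08956542 -0.21087564  0.03926738]
```

{"name": "carry_out", "arguments": {"motion": [[[0,0,0,0,0,0.1,10],[0,0,0,0,0,0.1,10],[0,0,0,0,0,0.1,10],[0,0,0,0,0,0.1,10],[0,0,0,0,0,0.1,10],[0,0,0,0,0,0.1,10],[0,0,0,0,0,0,10]]]}}

```text
clock: 22.4
tool_pos: [0.5369, 0.2022, 0.2077]
eef_rot: [0.472, 0.881, 0.0, 0.001]
contact_force: [0.8, -0.6, -3.4]
opening: 0.271
```

{"name": "carry_out", "arguments": {"motion": [[[0,0,0,0,0,0.1,10],[0,0,0,0,0,0.1,10],[0,0,0,0,0,0.1,10],[0,0,0,0,0,0.1,10],[0,0,0,0,0,0.1,10],[0,0,0,0,0,0.1,10],[0,0,0,0,0,0,10]]]}}

```text
clock: 23.1
tool_pos: [0.5371, 0.202, 0.2077]
eef_rot: [0.711, 0.703, 0.001, 0.001]
contact_force: [2.7, -0.5, -3.4]
opening: 0.273
```

Run:
```python
from h import *
to([.5363,.2006,.2143],-.117); print(readout.get_state()['moment'])
```

```text
t 23.1 tcp [0.5371 0.202  0.2077] yaw -0.0122 tilt [ 1.9e-03 -5.0e-04 -1.0e+00] F [ 2.7 -0.5 -3.4] open 0.273 q7 -0.27
shift [-1.4 -0.8 -6.6] az 0.1048
[-0.35112432 -0.78601711  0.08873083]
```

{"name": "carry_out", "arguments": {"motion": [[[0,0,0,0,0,0.05,10],[0,0,0,0,0,0.05,10],[0,0,0,0,0,0.05,10],[0,0,0,0,0,0,10]]]}}

```text
clock: 23.5
tool_pos: [0.5371, 0.2019, 0.2077]
eef_rot: [0.762, 0.648, 0.001, 0.001]
contact_force: [3.3, -1.3, -2.9]
opening: 0.272
```

Run:
```python
from h import *
to([.5363,.2006,.2143],-.117); print(readout.get_state()['moment'])
```

```text
t 23.5 tcp [0.5371 0.2019 0.2077] yaw -0.1613 tilt [ 1.9e-03 -3.0e-04 -1.0e+00] F [ 3.3 -1.3 -2.9] open 0.272 q7 -0.38
shift [-1.4 -0.6 -6.6] az -0.0443
[-0.48347378 -0.97659358  0.07289743]
```

{"name": "carry_out", "arguments": {"motion": [[[0,0,0,0,0,0.04,10],[0,0,0,0,0,0.04,10],[0,0,0,0,0,0,10]]]}}

```text
clock: 23.8
tool_pos: [0.537, 0.2019, 0.2078]
eef_rot: [0.788, 0.615, 0.001, 0.001]
contact_force: [5.2, -1.6, -3.5]
opening: 0.27
```

Run:
```python
from h import *
to([.5363,.2006,.2143],-.117); print(readout.get_state()['moment'])
```

```text
t 23.8 tcp [0.537  0.2019 0.2078] yaw -0.2456 tilt [ 1.6e-03 -3.0e-04 -1.0e+00] F [ 5.2 -1.6 -3.5] open 0.27 q7 -0.44
shift [-1.4 -0.3 -6.5] az -0.1286
[-0.65246027 -1.36164265  0.09324644]
```

{"name": "carry_out", "arguments": {"motion": [[[0,0,0,0,0,0.04,10],[0,0,0,0,0,0.04,10],[0,0,0,0,0,0,10]]]}}

```text
clock: 24.1
tool_pos: [0.5369, 0.2019, 0.2078]
eef_rot: [0.813, 0.583, 0.001, 0.001]
contact_force: [4.5, -2.6, -3.4]
opening: 0.266
```

Run:
```python
from h import *
to([.5363,.2006,.2143],-.117); print(readout.get_state()['moment'])
w=snap('wrist'); g=w['pixels'].astype(int)
im=cv2.resize(g[150:230,200:310,::-1].astype(np.uint8),None,fx=6,fy=6); cv2.imwrite('pics/t1.png',im)
```

```text
t 24.1 tcp [0.5369 0.2019 0.2078] yaw -0.3265 tilt [ 1.6e-03 -4.0e-04 -1.0e+00] F [ 4.5 -2.6 -3.4] open 0.266 q7 -0.5
shift [-1.4 -0.2 -6.5] az -0.2095
[-0.81277931 -1.3927467   0.07423248]
```

View pics/t1.png

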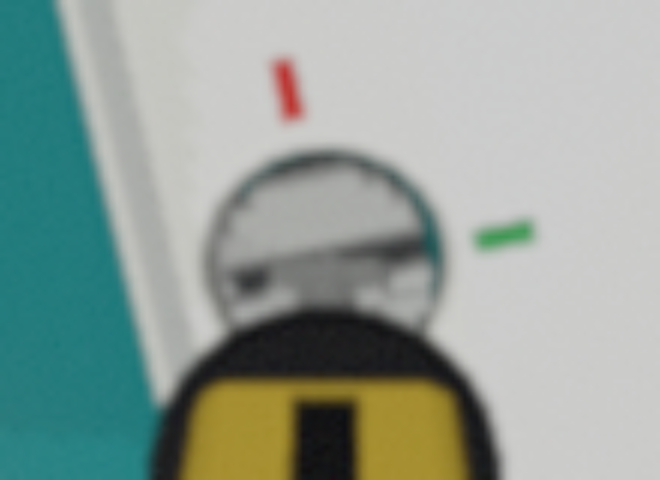

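```bash
cat > slot.py <<'E'
from h import *
to([.5363,.2006,.2143],-.117); print(readout.get_state()['moment'].round(3))
w=snap('wrist'); g=cv2.GaussianBlur(w['pixels'],(0,0),.7).astype(int).max(2)
for r in g[180:204,232:278]: print(' '.join('%3d'%a for a in r[::2]))
E
python3 slot.py
```

```text
t 24.15 tcp [0.5369 0.2019 0.2078] yaw -0.3259 tilt [ 1.7e-03 -4.0e-04 -1.0e+00] F [ 5.2 -2.4 -3.3] open 0.271 q7 -0.5
shift [-1.4 -0.2 -6.5] az -0.2089
[-0.803 -1.401  0.128]
201 204 202 187 145 120 125 136 145 154 159 165 169 168 154 145 125 109 150 188 203 204 204
201 204 198 169 124 130 148 157 161 166 169 171 172 171 165 162 143 113 128 171 200 204 204
202 203 190 147 114 144 163 168 169 171 172 172 172 172 170 169 156 129 118 151 194 204 204
203 201 177 130 118 153 170 171 171 171 172 171 171 172 171 171 164 146 121 131 184 203 204
203 198 162 128 133 159 171 172 171 171 172 171 170 171 171 172 168 161 133 117 169 200 204
201 193 148 134 152 165 171 172 171 171 172 172 171 171 171 172 171 169 146 110 151 196 204
200 187 139 139 164 170 172 172 171 171 171 171 171 171 172 172 171 170 153 110 137 191 204
199 179 133 141 168 171 172 172 171 171 171 171 171 171 171 169 165 162 147 111 125 184 203
197 170 131 144 167 171 172 171 171 171 172 171 170 168 164 158 150 141 128 104 114 177 202
194 162 134 150 165 169 171 171 171 170 170 167 162 156 145 136 124 110  98  90 105 170 201
192 
[... 583 characters left out ...]
 120 122 122 119 120 124 125 128 159 169 165 130 162 198
192 149 122 121  75  68 100 130 129 120 120 122 117 120 132 136 138 164 168 162 130 167 199
194 158 124 129  91  89 121 145 140 121 119 121 116 121 145 152 146 162 163 158 133 174 201
197 169 126 129 114 119 141 156 146 117 112 113 110 117 151 160 153 162 164 160 142 180 202
198 179 131 130 139 145 154 153 136 101  92  92  92 101 141 153 157 166 169 163 152 186 203
199 187 140 136 156 158 150 130 104  72  62  62  64  73 109 126 149 166 170 159 161 193 203
199 193 150 137 157 146 122  89  62  41  35  35  37  44  67  85 121 153 162 146 168 198 203
198 198 163 131 134 110  78  49  34  27  25  26  26  28  36  46  78 121 144 134 174 202 204
```

{"name": "carry_out", "arguments": {"motion": [[[0,0,0,0,0,0.04,10],[0,0,0,0,0,0.03,10],[0,0,0,0,0,0,10]]]}}

```text
clock: 24.5
tool_pos: [0.5369, 0.2018, 0.2077]
eef_rot: [0.832, 0.554, 0.0, 0.001]
contact_force: [5.1, -2.6, -2.6]
opening: 0.269
```

```bash
python3 slot.py
```

```text
t 24.5 tcp [0.5369 0.2018 0.2077] yaw -0.3961 tilt [ 1.6e-03 -6.0e-04 -1.0e+00] F [ 5.1 -2.6 -2.6] open 0.269 q7 -0.55
shift [-1.3 -0.1 -6.6] az -0.2791
[-0.811 -1.352  0.186]
201 204 202 186 144 120 118 131 146 156 162 167 170 167 155 152 119 113 147 188 203 204 203
201 204 198 167 125 130 142 153 162 167 170 171 171 170 167 165 138 119 124 172 201 204 203
201 204 190 146 118 148 160 166 169 171 172 171 172 171 170 170 154 136 114 152 194 203 204
201 201 177 130 123 160 170 171 171 172 171 171 171 171 171 171 164 153 118 132 183 202 204
200 197 163 126 134 164 172 172 171 171 171 171 171 171 171 171 170 164 129 117 168 200 204
199 191 150 132 147 166 171 172 172 171 172 171 171 172 172 172 172 169 139 108 152 196 203
200 184 140 143 161 169 171 171 172 171 172 171 171 172 172 171 168 163 139 104 138 191 202
200 177 132 147 168 171 172 171 171 171 172 171 172 171 169 163 156 145 125  98 125 184 201
198 171 128 146 170 172 172 171 172 171 171 171 169 164 158 146 133 116 100  87 113 176 201
195 162 130 149 168 171 172 171 172 171 169 166 158 147 134 117 101  87  76  77 103 169 201
192 
[... 583 characters left out ...]
 120 121 121 116 118 124 124 131 162 169 165 133 165 199
191 149 117 112  74  64  96 133 132 122 120 121 116 119 134 136 134 157 167 162 133 171 200
193 158 119 120  84  76 115 147 143 124 119 120 114 121 148 152 144 155 166 164 140 177 201
194 168 124 128 104 100 134 155 148 119 112 111 106 115 153 157 154 162 169 165 150 184 202
195 177 132 130 124 128 146 151 136 101  92  89  87  98 141 146 157 168 171 160 156 190 203
195 186 143 131 142 144 144 128 104  71  61  58  58  70 108 119 147 167 170 148 154 194 203
195 192 154 134 149 138 116  88  63  40  35  36  33  41  64  81 119 152 164 141 157 197 204
193 197 165 132 135 106  74  47  34  27  25  28  24  27  34  45  78 119 146 141 171 200 203
```

The slot line rotates in the image exactly as the tool turns (slope 0.19 → 0.25), so the lock itself has stopped, at slot yaw -0.13 against the expected -0.117. The torque is rising too, from 0.09 to 0.19 N m. One small firm nudge, then centre the blade and withdraw.

{"name": "carry_out", "arguments": {"motion": [[[0,0,0,0,0,0.04,10],[0,0,0,0,0,0,10],[0,0,0,0,0,-0.1,10],[0,0,0,0,0,-0.1,10],[0,0,0,0,0,-0.1,10],[0,0,0,0,0,0,10]]]}}

```text
clock: 25.15
tool_pos: [0.5339, 0.2029, 0.2073]
eef_rot: [0.753, 0.658, -0.001, -0.002]
contact_force: [-0.5, -0.4, -1.1]
opening: 0.271
```

```bash
python3 slot.py | head -3
```

```text
t 25.15 tcp [0.5339 0.2029 0.2073] yaw -0.1344 tilt [-4.7e-03  9.0e-04 -1.0e+00] F [-0.5 -0.4 -1.1] open 0.271 q7 -0.36
shift [-2.   2.6 -7. ] az -0.0174
[-0.215  0.188 -0.05 ]
```

{"name": "carry_out", "arguments": {"motion": [[[0,0,-2,0,0,0,10],[0,0,-4,0,0,0,10],[0,0,-6,0,0,0,10],[0,0,-15,0,0,0,10],[0,0,-20,0,0,0,10],[0,0,-20,0,0,0,10],[0,0,0,0,0,0,10]]]}}

```text
clock: 25.9
tool_pos: [0.5381, 0.2029, 0.2776]
eef_rot: [0.753, 0.658, 0.003, 0.001]
contact_force: [0.9, -0.1, -1.8]
opening: 0.266
```

Run:
```python
from h import *
to([.5741,-.2612,.275],.205)
w=snap('wrist'); p=readout.get_state()['tool_pos']; print('lock',proj(w,[.5365,.2011,.1305]),'tip',proj(w,p-[0,0,.0838]))
cv2.imwrite('pics/u1.png',cv2.resize(w['pixels'][100:260,160:360,::-1],None,fx=4,fy=4))
```

```text
t 25.9 tcp [0.5381 0.2029 0.2776] yaw -0.1356 tilt [ 0.0058  0.0026 -1.    ] F [ 0.9 -0.1 -1.8] open 0.266 q7 -0.39
shift [-454.9   98.4    1.6] az -0.3406
lock [[251.1709798  174.98459599]] tip [[251.46064869 192.21154367]]
```

View pics/u1.png

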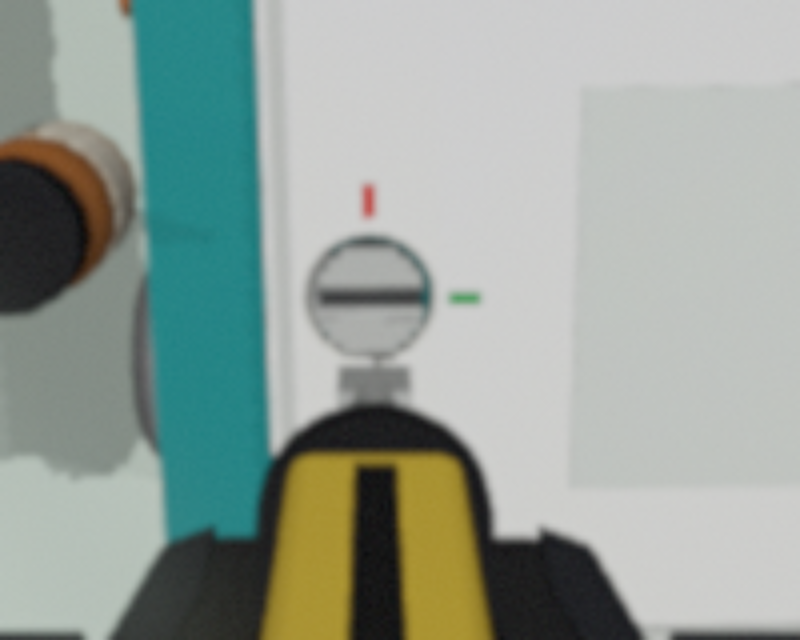

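The slot now points squarely at the green mark: slot centre (370,297), mark (465,298). The blade is clear and still square in the grip. Returning to the stand.

{"name": "carry_out", "arguments": {"motion": [[[0,0,0,0,0,-0.12,10],[0,0,0,0,0,-0.12,10],[0,0,0,0,0,-0.1,10],[-37,0,0,0,0,0,10],[-37,0,0,0,0,0,10],[-37,0,0,0,0,0,10],[0,0,0,0,0,0,10]]]}}

```text
clock: 26.65
tool_pos: [0.5591, 0.0859, 0.2737]
eef_rot: [0.635, 0.773, -0.002, 0.001]
contact_force: [0.1, -0.8, -2.2]
opening: 0.271
```

Run:
```python
from h import *
to([.5741,-.2612,.275],.205)
```

```text
t 26.65 tcp [0.5591 0.0859 0.2737] yaw 0.1948 tilt [-0.001  -0.0052 -1.    ] F [ 0.1 -0.8 -2.2] open 0.271 q7 0.08
shift [-343.4  -52.4    0.5] az -0.0102
```

{"name": "carry_out", "arguments": {"motion": [[[-38,-5.8,0,0,0,-0.01,10],[-38,-5.8,0,0,0,0,10],[-38,-5.8,0,0,0,0,10],[-38,-5.8,0,0,0,0,10],[-38,-5.8,0,0,0,0,10],[-38,-5.8,0,0,0,0,10],[-38,-5.8,0,0,0,0,10],[-38,-5.8,0,0,0,0,10]]]}}

```text
clock: 27.45
tool_pos: [0.5775, -0.2137, 0.2733]
eef_rot: [0.627, 0.779, 0.0, -0.001]
contact_force: [0.7, -0.2, -1.1]
opening: 0.268
```

{"name": "carry_out", "arguments": {"motion": [[[-36,-6,0,0,0,0,10],[0,0,0,0,0,0,10],[0,0,0,0,0,0,10]]]}}

```text
clock: 27.75
tool_pos: [0.5792, -0.2497, 0.2732]
eef_rot: [0.628, 0.778, -0.0, -0.001]
contact_force: [0.7, 1.1, -1.4]
opening: 0.271
```

Run:
```python
from h import *
to([.5741,-.2612,.18],.205)
```

```text
t 27.75 tcp [ 0.5792 -0.2497  0.2732] yaw 0.2134 tilt [-0.0019  0.0015 -1.    ] F [ 0.7  1.1 -1.4] open 0.271 q7 0.65
shift [-10.4  -7.2  93.2] az 0.0084
```

{"name": "carry_out", "arguments": {"motion": [[[-10.4,-7.2,0,0,0,0.008,10],[0,0,25,0,0,0,10],[0,0,25,0,0,0,10],[0,0,25,0,0,0,10],[0,0,20,0,0,0,10],[0,0,0,0,0,0,10],[0,0,0,0,0,0,10]]]}}

```text
clock: 28.45
tool_pos: [0.5751, -0.2608, 0.1798]
eef_rot: [0.63, 0.777, 0.0, -0.0]
contact_force: [0.9, 0.5, -1.0]
opening: 0.273
```

Run:
```python
from h import *
to([.5741,-.2612,.0908],.205)
w=snap('wrist'); cv2.imwrite('pics/r1.png',cv2.resize(w['pixels'][100:260,160:360,::-1],None,fx=4,fy=4))
p=readout.get_state()['tool_pos']; print('hole',proj(w,[.5730,-.2621,.075]),'tip',proj(w,p-[0,0,.0838]))
```

```text
t 28.45 tcp [ 0.5751 -0.2608  0.1798] yaw 0.2081 tilt [-2.e-04  4.e-04 -1.e+00] F [ 0.9  0.5 -1. ] open 0.273 q7 0.67
shift [-0.2 -1.  89. ] az 0.0031
hole [[250.69904596 185.39829837]] tip [[254.01712928 192.95953254]]
```

View pics/r1.png

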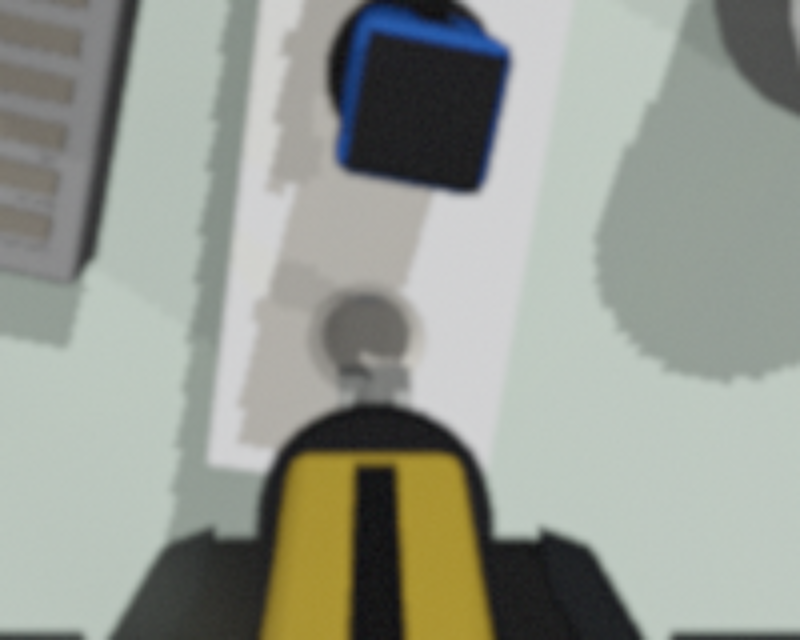

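The hole's rim is centred at about (366,336) and the blade end at about (374,372). Computing the remaining lateral offset.

Run:
```python
from h import *
st=readout.get_state(); w=snap('wrist'); p=st['tool_pos']; M=R.from_quat(st['eef_rot']).as_matrix()
L=atz(w,251.5,184.2,.075); T=atz(w,253.5,193.6,p[2]-.0838)
print(L,T,(M.T@(L-T)*1000).round(1))
```

```text
[ 0.57420928 -0.26172178  0.075     ] [ 0.57610045 -0.26272498  0.09683248] [ 1.4 -1.7 21.8]
```

{"name": "carry_out", "arguments": {"motion": [[[0.5,-1.4,8,0,0,0,10],[0,0,10,0,0,0,10],[0,0,8,0,0,0,10],[0,0,8,0,0,0,10],[0,0,0,0,0,0,10]]]}}

```text
clock: 29.05
tool_pos: [0.5725, -0.2608, 0.1439]
eef_rot: [0.63, 0.776, -0.0, -0.001]
contact_force: [-0.3, -0.5, -1.2]
opening: 0.267
```

{"name": "carry_out", "arguments": {"motion": [[[0,0,10,0,0,0,10],[0,0,10,0,0,0,10],[0,0,10,0,0,0,10],[0,0,10,0,0,0,10],[0,0,6,0,0,0,10],[0,0,4,0,0,0,10],[0,0,0,0,0,0,10]]]}}

```text
clock: 29.75
tool_pos: [0.5732, -0.2612, 0.095]
eef_rot: [0.63, 0.776, -0.0, -0.0]
contact_force: [-0.0, -0.1, -0.3]
opening: 0.269
```

Going in freely. Lowering the last ~4 mm until the collar touches.

{"name": "carry_out", "arguments": {"motion": [[[0,0,2,0,0,0,10],[0,0,1.5,0,0,0,10],[0,0,0,0,0,0,10]]]}}

```text
clock: 30.05
tool_pos: [0.5735, -0.2613, 0.0922]
eef_rot: [0.63, 0.776, 0.0, 0.0]
contact_force: [0.5, 0.3, -1.4]
opening: 0.27
```

{"name": "carry_out", "arguments": {"motion": [[[0,0,1,0,0,0,10],[0,0,0.5,0,0,0,10],[0,0,0,0,0,0,10]]]}}

```text
clock: 30.35
tool_pos: [0.5736, -0.2613, 0.0908]
eef_rot: [0.63, 0.776, 0.0, 0.0]
contact_force: [-0.2, -0.1, 0.2]
opening: 0.265
```

{"name": "carry_out", "arguments": {"motion": [[[0,0,0.5,0,0,0,10],[0,0,0,0,0,0,30],[0,0,0,0,0,0,40],[0,0,0,0,0,0,60],[0,0,0,0,0,0,60],[0,0,0,0,0,0,60],[0,0,0,0,0,0,60],[0,0,0,0,0,0,60]]]}}

```text
clock: 31.15
tool_pos: [0.5735, -0.2613, 0.09]
eef_rot: [0.63, 0.776, 0.0, -0.0]
contact_force: [0.4, -0.6, 0.3]
opening: 0.601
```

{"name": "carry_out", "arguments": {"motion": [[[0,0,-10,0,0,0,60],[0,0,-20,0,0,0,60],[0,0,-30,0,0,0,60],[0,0,-40,0,0,0,60],[0,0,-40,0,0,0,60],[0,0,-40,0,0,0,60],[-40,0,0,0,0,0,60],[0,0,0,0,0,0,60]]]}}

```text
clock: 31.95
tool_pos: [0.5815, -0.3068, 0.2728]
eef_rot: [0.632, 0.775, -0.002, 0.004]
contact_force: [-1.6, -0.4, 0.1]
opening: 0.596
```

Run:
```python
from h import *
to([.5741,-.2612,.0908],.205)
w=snap('wrist'); s=snap('scene')
im=np.zeros((600,800,3),np.uint8); im[:300,:400]=cv2.resize(w['pixels'][...,::-1],(400,300)); im[:480,400:]=cv2.resize(s['pixels'][165:285,130:230,::-1],(400,480))
im[300:600,:400]=cv2.resize(s['pixels'][110:215,260:400,::-1],(400,300)); cv2.imwrite('pics/f1.png',im)
```

```text
t 31.95 tcp [ 0.5815 -0.3068  0.2728] yaw 0.2014 tilt [ 0.0037 -0.007  -1.    ] F [-1.6 -0.4  0.1] open 0.596 q7 0.71
shift [ 47.5   1.5 181.6] az -0.0036
```

View pics/f1.png

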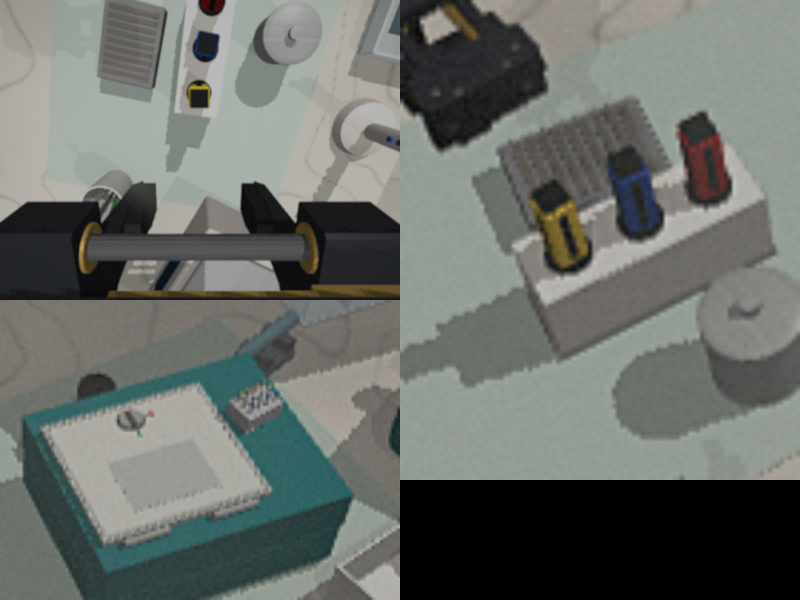

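The yellow driver stands upright with its collar down on the stand (568,255). The cover is flat with the slot turned to green (131,418), and the neighbouring objects haven't moved. Handing in.

{"name": "carry_out", "arguments": {"motion": [[[0,0,0,0,0,0,60],[0,0,0,0,0,0,60],[0,0,0,0,0,0,60]]]}}

```text
clock: 32.35
tool_pos: [0.5817, -0.2994, 0.2698]
eef_rot: [0.63, 0.777, 0.0, -0.001]
contact_force: [0.4, 0.7, 0.8]
opening: 0.603
```

```bash
python3 -c "
from h import *
print(ticket.finish_job())"
```

```text
the job is handed in; nothing more can be done
None
```

The job is done and handed in at about 32 s: I pushed the cover shut, turned the lock clockwise to its stop with the yellow driver, and put the driver back in its own hole.

**Last checks**
- **Cover:** it lies flat in the final picture. It was pressed to a hard stop before locking, with a peak of about 30 N at the fingertips.
- **Lock:** the slot points straight at the green mark. The slot stopped turning while the tool turned on, and the torque rose from 0.09 to 0.19 N m.
- **Driver:** it went in freely and stands upright. At release it was at the height it was taken from (within 1 mm).
- **Other objects:** the red and blue drivers, old filter, canister and bur block look unmoved in the last pictures. The bottle, handpiece and probe cup are only partly in view there and were not measured.

**What disagreed or failed**
- **First push:** it missed the cover's free edge and slipped in front of it. I backed off and repeated it further in.
- **Fingertip height:** the fingertips sit about 36 mm higher relative to the reported tool position than `r.tip_reach` says. Contact and both cameras agreed on this, so I corrected the grasp heights by that amount.
- **Picture budget:** I viewed about 15 pictures against a budget of 10.

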